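Hang the cap tote on the hook stand and tug it

TASK

Hang the carrying tote of yellow flange caps up by its handle bar on the red hook bracket: bar in behind the upturned lip, slid back under the nose and down into the seat at the rear. With the handle still in your grip, tug it gently downwards, with about the pull of one kilogram for a second, to make sure it is held, then let go and leave it hanging there. Keep the tote upright, do not force or strain the bracket (never over one and a half kilograms' worth), do not drop the tote, and leave the bolt tote and everything else on the bench alone.

Things in the scene. Friction and masses are not known exactly. Their poses are not given: they have to be found in the camera images.
- tote_handle (a point): middle of the handle of the tote with yellow caps: a round aluminium bar, 12 mm in diameter, along the tote's y axis, centreline 145 mm above the tote's underside, 196 mm long between end uprights. Grasp its middle from above, fingers closing along the tote's x. Axes: the tote's, z up; either way round is the same. The weight lies low, so it hangs upright.
- tote: tote with yellow caps: open grey steel tray 100 mm (x) by 200 mm (y), 55 mm high, 0.4 to 0.6 kg; in the middle of each 100 mm end a 40 mm wide upright, up to 155 mm, carries the handle. The caps reach up to 56 mm. Origin at the centre of its underside.
- hook_seat (a point): nominal centre of the bar when home in the red hook bracket, 270 mm above the bench. Axes: x to the rear (blue upright), y along the hung bar, z up. The bracket is two like 6 mm steel cheeks at y = -50 and 50 mm (94 mm clear between, for the gripper). Clamped by hand in long slots, its true height is up to 10 mm above or below all points given (x, y are true); it is rigid: find ledge and seat by feel.
- hook_mouth (a point): where the bar's centre nominally lies when laid in the mouth, on the ledge: 47 mm before the seat and 24 mm higher; axes as the seat. Both cheeks, x and z from the SEAT point: front lip x -74 to -66 mm, up to z 26; flat ledge x -66 to -8, top at z 18; seat pocket x -8 to 8, floor at z -6; full web behind x 8, z -16 to 46; cheek underside z -16 mm all along.
- hook_nose (a point): lower front corner of the nose that overhangs the seat, midway between the cheeks; each cheek has this nose, x -28 to 8 mm and z 34 to 46 mm from the seat point. The bar comes down before it (between lip and nose) on to the ledge, slides back under it until it meets the web, then drops 24 mm into the seat, which is 4 mm wider than the bar.
- stand: fixed blue racking upright that carries the bracket; origin on the bench straight below the seat, x to the rear. Foot plate x -30 to 160 mm, y -85 to 85 mm, 8 mm thick; bracket's back plate at x 79 mm; upright x 86 to 131 mm, 80 mm wide, 349 mm high.
- bolt_tote_handle (a point): middle of the handle bar of a second tote of the same make that holds steel bolts; not to be touched
- fitting1: loose black rubber pipe joint with a yellow cap at each end, standing, 84 mm in diameter, 92 mm high; origin at its underside; bystander
- fitting2: another such pipe joint, bystander
- fitting3: another such pipe joint, bystander
- cap1: loose yellow cap lying on the bench, 84 mm in diameter, 16 mm high; bystander
- cap2: another such cap, bystander
- carton: cardboard box 160 x 200 x 110 mm, origin at its underside; bystander

How it is judged:
By the outcome, as a careful person would: the job done as asked, in the order asked, and still so for the second after the job is handed in, with the robot touching nothing.
It also fails if it takes over 70 s, if anything falls off the work surface, if the arm or the gripper's body presses on something with over 40 N, if the wrist force passes 120 N, or if a joint passes its speed limit or range.

ROBOT

A 6-joint arm with a two-finger parallel gripper is mounted at the origin on the work surface. World frame = base frame: x ahead of the robot, y to its left, z up, the work surface at z = 0. Lengths are in mm, angles in degrees, forces in N, time in s.
With the tool pointing down it reaches from about 225 to 875 mm from the base axis. Payload 3.4 kg.
Tool frame: the origin (TCP) lies on the mounting face of the last link; the fingertips stand 173 mm ahead of it and the grasp point (between the pads) lies 155 mm ahead of it; z points along the fingers, x is the direction in which the jaws open and shut, and the axes are right-handed (so a half turn about z gives the same grasp; the last joint's range is limited). The gripper opens to 85 mm and grips with 20 to 120 N. Pads are 22 mm wide; open, the fingers measure 114 mm over their backs; the gripper's body (76 mm by 85 mm) begins 54 mm behind the grasp point. The pads swing forward as they close: fully open they stand 13 mm farther back than shut.
Start: joints at [63.942, 15.808, 86.224, -0, 77.962, -6.933], TCP at [188.401, 543.277, 404.728] pointing down, gripper open.
Joint ranges: [-165.64, 165.64], [-43.16, 119.46], [12.63, 154.43], [-67.54, 247.53], [6.08, 155.33], [-154.97, 154.97]. Speed limits (degrees/s): [147.25, 147.25, 180, 180, 180, 180].

INTERFACE

Orientations are given as [roll, pitch, yaw] about the fixed x, y, z axes, in that order (R = Rz(yaw) Ry(pitch) Rx(roll)).
In Python, from cell import manip gives the robot as it stands.
- The arm moves only by the tool play_rows, never from a script. Its argument "steps" is a list of rows, each an object with "hand": the closure, from 0 (fully open) to 1 (shut); "linear": the shift along the tool's x, y, z in m, a list of three; "turn": the turn, a rotation vector about the tool's x, y, z in degrees, a list of three. In form: [{"hand": hand, "linear": [dx, dy, dz], "turn": [rx, ry, rz]}, ...]. A call has 1 to 10 rows; each row shifts and turns the pose as measured when the row begins, along the tool's axes as they then stand; what a row does not reach is not made up. A row lasts 1/12 s, in which the tool goes at most 41.7 mm and 7.16 degrees, less where a joint would pass 70% of its speed; a pose out of reach is approached as far as the arm can. A call with a gripper value outside its range is refused whole. The fingers move at their own pace and stop on an object; "force" is the grip in N (left out, the last holds). Time passes only in rows, so rows that do not move let the fingers close. It gives the time, the measured TCP pose, the force and the opening at its end, in the units of the state.
- manip.sense(): the state, without advancing time (a new reading comes with each control period).
- manip.grab_frame(name): name is "scene" or "top" or "wrist"; returns a dict with "pixels" (384x512x3 uint8, red, green, blue), "fx", "fy", "cx", "cy" (pixels), "world_from_camera" (4x4, takes a point from camera to world coordinates). Camera axes: x right, y up, looking along -z (the intrinsics and any distortion apply to the point x, -y, -z); pixel columns grow to the right and rows downward; lengths in mm; the calibration is good to about 2 mm. The wrist camera is an equidistant fisheye: a pixel r from the principal point sees the ray r / f radians off the axis. A picture is of the moment at which its call begins. There is no depth.
- manip.hand_in(): hands the job in, once; it reports no verdict.
Trained networks look in the newest picture that a camera, given by its name, has taken for a name from the list of things; names that differ only in an ending like _2 or _b are one class to them, and where a whole thing is asked for, a point or a joint stands for the part that bears it (a point fixed in the world has none). Each returns a list of dicts, best first, with "confidence" (0 to 1); they miss things now and then, are a little off and sometimes report something else, mostly with a low value. They report only what shows in the picture. A call takes as long as a camera call.
- manip.look_for(query, camera): "extent" ([centre column, centre row, width, height] in pixels, round what is visible of it).
The state is a dict: "time_s": time; "qpos": joint angles; "dq": joint speeds; "joint_torque": joint torques, N m; "tool_pos": TCP position; "orientation": TCP orientation; "ft_force": force on the tool from outside, world axes, zero at the start; "ft_torque": the same for the moment, N m; "width": finger opening in mm.
Only numpy, scipy, OpenCV 4.12 (cv2) and the standard library are available. Lean on these libraries where they do the work, as an engineer would, in place of code of your own. Each camera call takes 0.05 s, during which the arm holds its last target.

## Working session

There is one attempt and no reset: what is moved stays moved. The work goes in short steps, Python scripts to look and compute and a tool call to move; the robot and the scene stay as the last step left them, time stands still between calls to the robot, and variables do not carry over. Pictures are saved under pics/ and viewed, and the job is handed in when it is done.

Besides the shell and the picture viewer there is one more tool, called after "Emit:" as name([rows], argument=value, ...), one row to a line, values as JSON. play_rows: Moves the arm, as the interface text tells. Its arguments: {"type":"object","properties":{"steps":{"type":"array","items":{"type":"object","properties":{"hand":{"type":"number"},"linear":{"type":"array","items":{"type":"number"}},"turn":{"type":"array","items":{"type":"number"}}}}},"force":{"type":"number"}},"required":["steps"]}

```bash
mkdir -p pics
cat > h.py <<'E'
import numpy as np, cv2
from cell import manip
def grab(n,fn):
    f=manip.grab_frame(n); cv2.imwrite('pics/'+fn,cv2.cvtColor(f['pixels'],cv2.COLOR_RGB2BGR)); return f
def ray(f,u,v,fish=False):
    x=(u-f['cx'])/f['fx']; y=(v-f['cy'])/f['fy']
    if fish:
        r=np.hypot(x,y); d=np.array([x/r*np.sin(r),-y/r*np.sin(r),-np.cos(r)]) if r>1e-9 else np.array([0,0,-1.])
    else: d=np.array([x,-y,-1.])
    M=np.array(f['world_from_camera']); d=M[:3,:3]@d; return M[:3,3],d/np.linalg.norm(d)
def atz(f,u,v,z,fish=False):
    o,d=ray(f,u,v,fish); return o+d*(z-o[2])/d[2]
def proj(f,p):
    M=np.array(f['world_from_camera']); c=M[:3,:3].T@(np.array(p)-M[:3,3]); return f['cx']+f['fx']*c[0]/-c[2], f['cy']-f['fy']*c[1]/-c[2]
E
python3 - <<'E'
from h import *
import json
for n in ['scene','top','wrist']:
    f=grab(n,n+'0.png'); print(n,f['fx'],f['fy'],f['cx'],f['cy'],np.round(f['world_from_camera'],3).tolist(),f.keys())
    for q in ['tote_handle','hook_seat','hook_nose','tote','stand','bolt_tote_handle']:
        try: print(q,[(np.round(r['extent'],0).tolist(),round(r['confidence'],2)) for r in manip.look_for(q,n)][:3])
        except Exception as e: print(q,e)
print(manip.sense())
E
```

```text
scene 346.7310540600983 346.7310540600983 255.79371871201738 187.09757159279576 [[0.652, -0.652, 0.388, 949.774], [0.758, 0.564, -0.328, -381.795], [-0.005, 0.508, 0.861, 1160.562], [0.0, 0.0, 0.0, 1.0]] dict_keys(['pixels', 'fx', 'fy', 'cx', 'cy', 'world_from_camera'])
tote_handle [([309.0, 142.0, 50.0, 64.0], 0.72)]
hook_seat [([295.0, 222.0, 76.0, 115.0], 0.55)]
hook_nose [([297.0, 222.0, 70.0, 110.0], 0.6)]
tote [([307.0, 140.0, 44.0, 63.0], 0.72)]
stand [([295.0, 221.0, 74.0, 114.0], 0.93)]
bolt_tote_handle [([161.0, 241.0, 72.0, 68.0], 0.97), ([309.0, 142.0, 49.0, 61.0], 0.75)]
top 346.87035341008936 346.87035341008936 258.6468286463705 185.68789963190463 [[0.096, 0.973, -0.21, 255.427], [-0.995, 0.095, -0.014, -8.232], [0.006, 0.211, 0.978, 1455.384], [0.0, 0.0, 0.0, 1.0]] dict_keys(['pixels', 'fx', 'fy', 'cx', 'cy', 'world_from_camera'])
tote_handle [([174.0, 210.0, 64.0, 30.0], 0.64), ([354.0, 162.0, 58.0, 49.0], 0.5)]
hook_seat [([260.0, 148.0, 45.0, 72.0], 0.64)]
hook_nose [([259.0, 146.0, 45.0, 75.0], 0.55)]
tote [([176.0, 213.0, 64.0, 35.0], 0.77)]
stand [([263.0, 148.0,
[... 449 characters left out ...]
e [([5.0, 350.0, 10.0, 33.0], 0.57)]
{'time_s': 1.05, 'qpos': array([ 6.39401956e+01,  1.58076414e+01,  8.62234916e+01, -5.81181611e-04,
        7.79626342e+01, -6.93163238e+00]), 'dq': array([ 0.05887149, -0.05466364, -0.07638699,  0.04353802, -0.01133816,
       -0.00663241]), 'joint_torque': array([ 5.49734705e-04, -4.16670191e+01, -2.46102834e+01, -1.83116631e-04,
       -9.83349696e-05,  1.33754597e-05]), 'tool_pos': array([188.42218284, 543.27251046, 404.73710257]), 'orientation': array([ 1.79998684e+02, -6.11867727e-03,  7.08719492e+01]), 'ft_force': array([ 0.20217412,  0.04082837, -1.34051166]), 'ft_torque': array([ 0.01252284, -0.025047  ,  0.08144559]), 'width': 85.16954883673478}
```

Run:
```python
import cv2
for n,(x0,y0,w,h) in {'scene':(100,80,300,225),'top':(120,90,300,190)}.items():
    i=cv2.imread(f'pics/{n}0.png'); c=i[y0:y0+h,x0:x0+w]; s=800/w
    cv2.imwrite(f'pics/{n}0z.png',cv2.resize(c,None,fx=s,fy=s,interpolation=cv2.INTER_CUBIC)[:600])
```

```text
(no output)
```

View pics/scene0z.png

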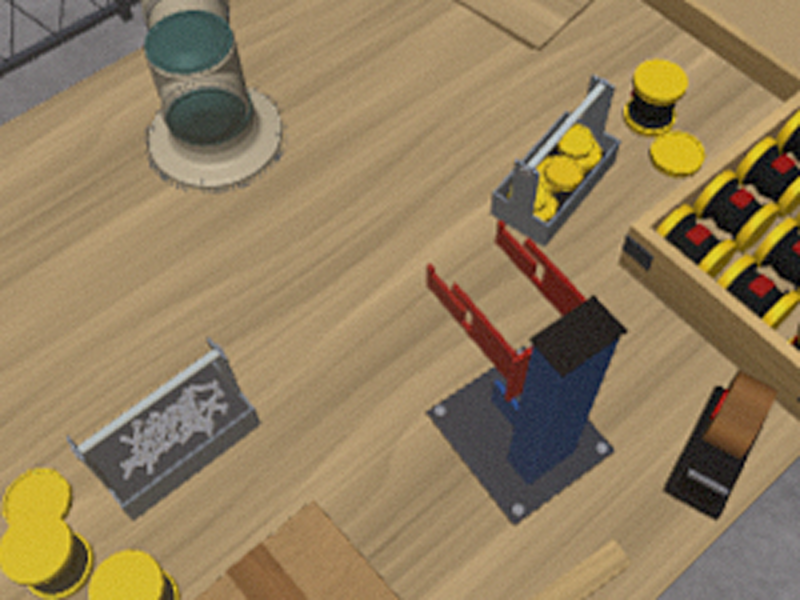

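View pics/top0z.png

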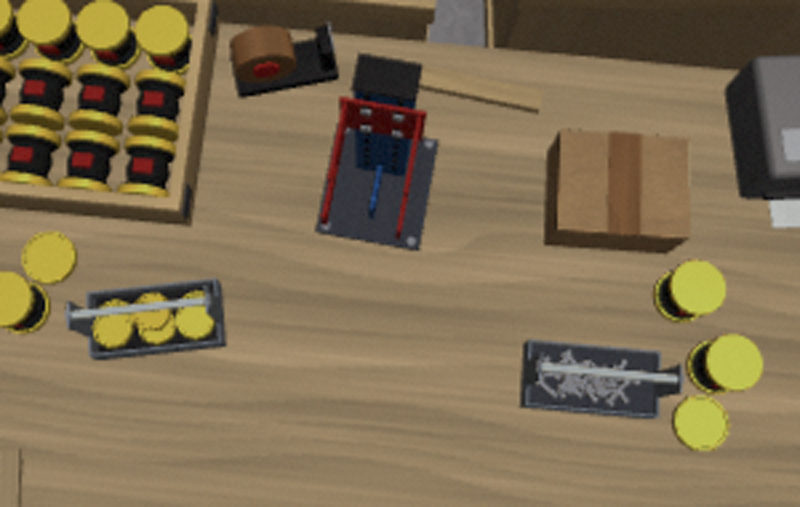

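View pics/wrist0.png

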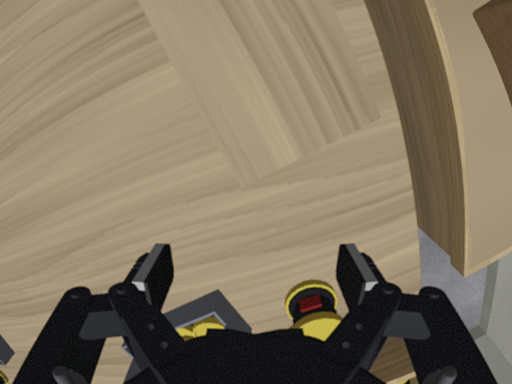

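```bash
python3 - <<'E'
from h import *
s=manip.grab_frame('scene');t=manip.grab_frame('top')
k=300/800
S=lambda u,v,z:np.round(atz(s,100+u*k,80+v*k,z),1)
T=lambda u,v,z:np.round(atz(t,120+u*k,90+v*k,z),1)
print('handle T',T(70,315,145),T(211,300,145),'S',S(524,175,145),S(607,88,145))
print('foot T',T(317,230,8),T(420,248,8),T(437,140,8),'S',S(428,410,8),S(515,522,8),S(612,450,8))
print('upr top T',T(359,54,349),T(421,66,349),T(415,108,349),T(353,96,349),' S',S(595,297,349),S(627,330,349),S(567,373,349),S(532,343,349))
print('lip tips T z~296',T(324,232,296),T(401,235,296),'S',S(430,266,296),S(500,226,296))
E
python3 - <<'E'
import cv2
for n,(x0,y0,w,h) in {'scene':(250,100,120,90),'top':(140,110,160,120)}.items():
    i=cv2.imread(f'pics/{n}0.png'); c=i[y0:y0+h,x0:x0+w]; s=800/w
    cv2.imwrite(f'pics/{n}0y.png',cv2.resize(c,None,fx=s,fy=s,interpolation=cv2.INTER_CUBIC)[:600])
E
```

```text
handle T [408.9 427.7 145. ] [449.9 230.6 145. ] S [456.2 231.7 145. ] [421.4 433.4 145. ]
foot T [599.9 101.    8. ] [586.4 -66.6   8. ] [770.6 -79.    8. ] S [588.4 -56.9   8. ] [774.  -73.6   8. ] [788.1  88.3   8. ]
upr top T [755.1  46.7 349. ] [746.5 -33.9 349. ] [689.  -31.2 349. ] [697.4  48.6 349. ]  S [713.   55.4 349. ] [759.8  52.  349. ] [754.  -26.3 349. ] [708.7 -29.2 349. ]
lip tips T z~296 [529.6  70.  296. ] [535.3 -29.1 296. ] S [551.8 -24.5 296. ] [563.5  70.  296. ]
```

View pics/scene0y.png

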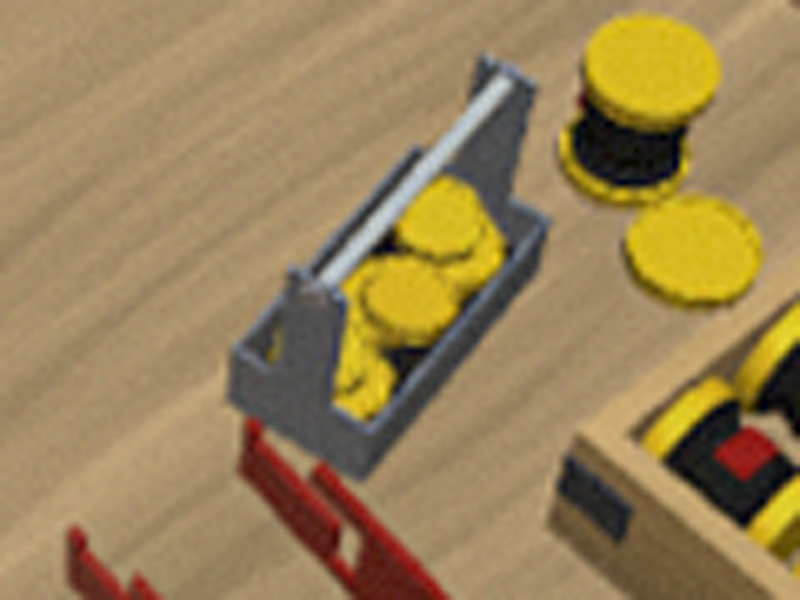

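View pics/top0y.png

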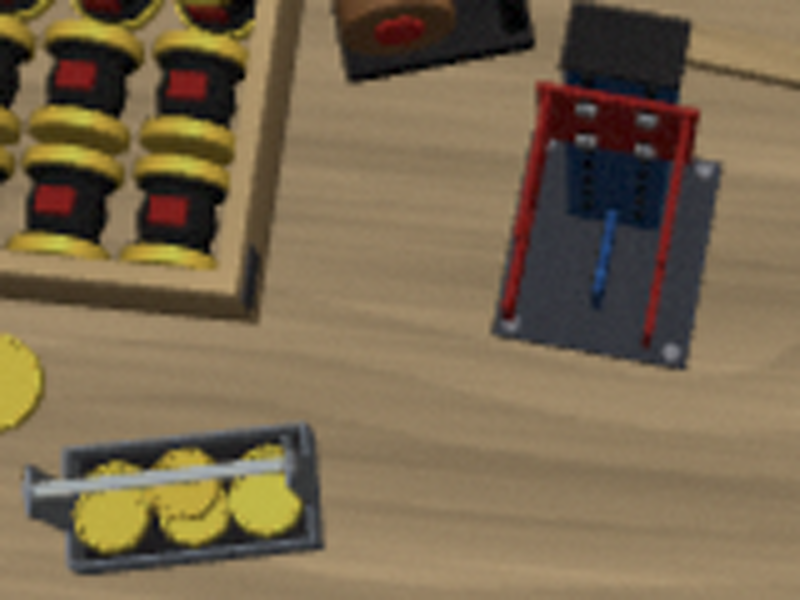

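```bash
cat > fit.py <<'E'
from h import *
from scipy.optimize import least_squares
s=manip.grab_frame('scene');t=manip.grab_frame('top')
A=lambda u,v:(120+u*.375,90+v*.375); B=lambda u,v:(140+u/5,110+v/5)
C=lambda u,v:(100+u*.375,80+v*.375); D=lambda u,v:(250+u*.15,100+v*.15)
def W(p,l):
    c,sn=np.cos(p[2]),np.sin(p[2]); return [p[0]+c*l[0]-sn*l[1],p[1]+sn*l[0]+c*l[1],l[2]]
st=[(t,B(493,333),(-30,85,8)),(t,B(687,367),(-30,-85,8)),(t,B(720,162),(160,-85,8)),
(t,A(359,54),(131,40,349)),(t,A(421,66),(131,-40,349)),(t,A(415,108),(86,-40,349)),(t,A(353,96),(86,40,349)),
(s,C(428,410),(-30,-85,8)),(s,C(515,522),(160,-85,8)),(s,C(612,450),(160,85,8)),
(s,C(595,297),(86,40,349)),(s,C(627,330),(131,40,349)),(s,C(567,373),(131,-40,349)),(s,C(532,343),(86,-40,349))]
lip=[(t,B(510,318),(-70,50,296)),(t,B(648,345),(-70,-50,296)),(s,D(78,530),(-70,-50,296)),(s,D(252,425),(-70,50,296))]
def res(p):
    r=[]
    for f,uv,l in st: r+=list(np.subtract(proj(f,W(p,l)),uv))
    for f,uv,l in lip: r+=list(np.subtract(proj(f,W(p,(l[0],l[1],l[2]+p[3]))),uv))
    return r
q=least_squares(res,[610,15,0,0],loss='soft_l1'); print('stand',np.round(q.x,2),np.degrees(q.x[2]));print(np.round(np.reshape(res(q.x),(-1,2)),1).tolist())
# tote; local y+ end is at high world y
to=[(t,B(35,491),(0,98,145)),(t,B(290,464),(0,-98,145)),
(t,B(66,450),(50,100,55)),(t,B(312,425),(50,-100,55)),(t,B(321,547),(-50,-100,55)),(t,B(74,572),(-50,100,55)),
(s,D(318,284),(0,-98,145)),(s,D(508,85),(0,98,145)),
(s,D(233,352),(-50,-100,55)),(s,D(362,436),(50,-100,55)),(s,D(548,220),(50,100,55))]
def res2(p):
    r=[]
    for f,uv,l in to: r+=list(np.subtract(proj(f,W(p,l)),uv))
    return r
q=least_squares(res2,[435,330,.2],loss='soft_l1'); print('tote',np.round(q.x,2),np.degrees(q.x[2]));print(np.round(np.reshape(res2(q.x),(-1,2)),1).tolist())
E
python3 fit.py
```

```text
stand [ 6.2191e+02  1.9600e+01 -8.0000e-02 -8.0600e+00] -4.794779400155396
[[-1.1, -0.3], [-0.9, -0.1], [-0.2, -0.7], [-0.5, -0.2], [-0.7, -0.8], [-0.7, -4.3], [-0.7, -3.9], [-1.8, 0.3], [-1.0, 1.0], [0.6, -0.4], [-1.4, 0.2], [-2.0, -0.3], [-2.7, -0.2], [-0.7, -1.5], [-1.1, -3.7], [-0.4, -4.0], [-1.3, 0.8], [-0.9, 0.1]]
tote [4.2964e+02 3.2976e+02 2.0000e-01] 11.69724854893413
[[-0.2, -0.2], [0.3, -0.3], [-0.6, -0.8], [-0.9, -0.9], [-0.9, -1.2], [-1.1, -0.9], [-2.1, 1.6], [-2.1, -0.5], [-2.3, -0.3], [-0.4, -0.1], [-1.0, -0.1]]
```

```bash
cat > ov.py <<'E'
from h import *
def W(p,l):
    c,sn=np.cos(p[2]),np.sin(p[2]); return [p[0]+c*l[0]-sn*l[1],p[1]+sn*l[0]+c*l[1],l[2]]
def box(x0,x1,y0,y1,z0,z1):
    import itertools
    P=list(itertools.product((x0,x1),(y0,y1),(z0,z1)))
    return [(a,b) for i,a in enumerate(P) for b in P[i+1:] if sum(u!=v for u,v in zip(a,b))==1]
def stand(dh):
    E=box(-30,160,-85,85,8,8.01)+box(86,131,-40,40,8,349)
    z=270+dh
    prof=[(-74,-16),(-74,26),(-66,26),(-66,18),(-8,18),(-8,-6),(8,-6),(8,34),(-28,34),(-28,46),(79,46),(79,-16)]
    for y in (-53,-47,47,53):
        for a,b in zip(prof,prof[1:]+prof[:1]): E.append(((a[0],y,z+a[1]),(b[0],y,z+b[1])))
    return E
TOTE=box(-50,50,-100,100,0,55)+box(-20,20,-100,-98,55,155)+box(-20,20,98,100,55,155)+[((0,-98,145),(0,98,145))]
def draw(f,items,crop,scale,fn,pr=None):
    x0,y0,w,h=crop
    im=cv2.cvtColor(f['pixels'],cv2.COLOR_RGB2BGR)[y0:y0+h,x0:x0+w]
    im=cv2.resize(im,None,fx=scale,fy=scale,interpolation=cv2.INTER_CUBIC)
    raw=im.copy()
    for p,E,col in items:
        for a,b in E:
            u=[tuple(int(round(((c-o)+.5)*scale)) for c,o in zip((pr or proj)(f,W(p,q)),(x0,y0))) for q in (a,b)]
            cv2.line(im,u[0],u[1],col,1)
    cv2.imwrite('pics/'+fn,im); return raw
E
cat > a.py <<'E'
from ov import *
st=(621.9,19.6,np.radians(-4.8)); to=(429.6,329.8,np.radians(11.7))
it=[(st,stand(0),(255,255,0)),(to,TOTE,(0,255,0))]
s=manip.grab_frame('scene');t=manip.grab_frame('top')
draw(s,it,(250,110,120,90),6.6,'ovs.png'); draw(s,it,(250,160,120,120),5,'ovs2.png');draw(t,it,(140,105,160,120),5,'ovt.png')
E
python3 a.py
```

```text
(no output)
```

View pics/ovs2.png

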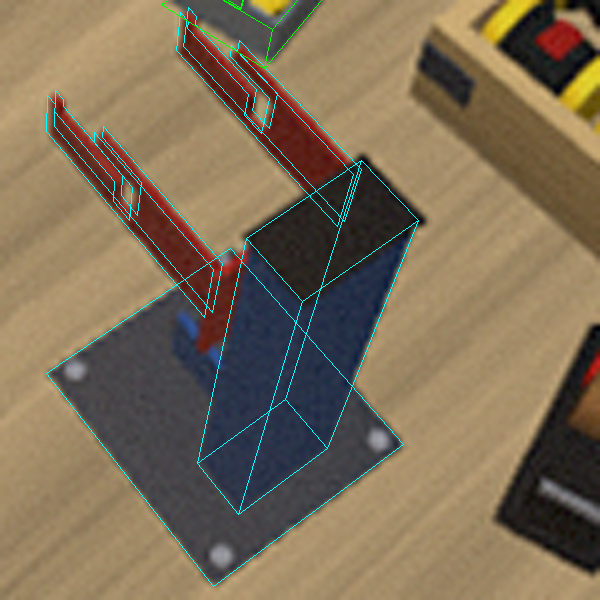

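View pics/ovt.png

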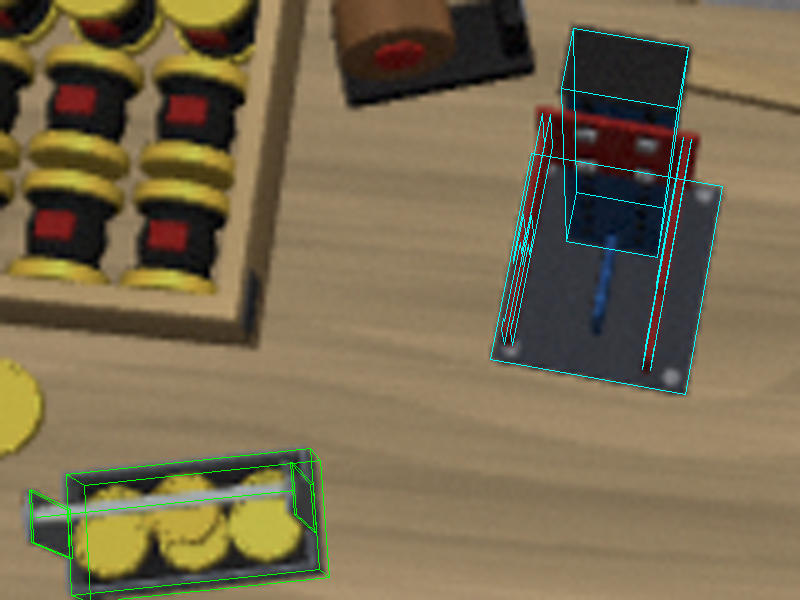

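View pics/ovs.png

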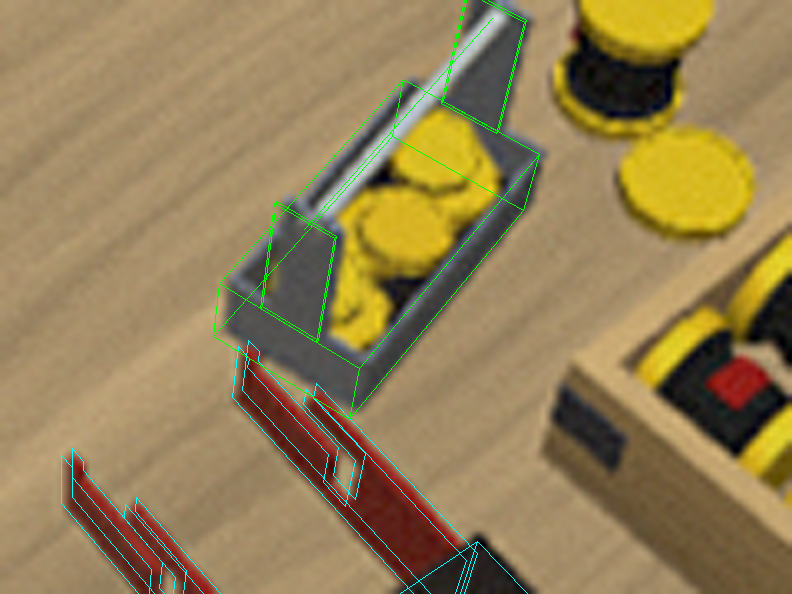

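```bash
cat > plan.py <<'E'
import sys
from h import *
# usage: plan.py x y z yaw nrows : rows to reach TCP pose
x,y,z,yaw,n=map(float,sys.argv[1:6]); n=int(n)
s=manip.sense(); p=s['tool_pos']; ya=s['orientation'][2]
print('at',np.round(p,1),np.round(s['orientation'],2),'F',np.round(s['ft_force'],1),'w',round(s['width'],1),'t',s['time_s'])
d=(np.array([x,y,z])-p)/n; dy=((yaw-ya+180)%360-180)/n
for i in range(n):
    a=np.radians(ya+dy*i); 
    print(np.round([(d@[np.cos(a),np.sin(a),0])/1000,(d@[np.sin(a),-np.cos(a),0])/1000,-d[2]/1000],4).tolist(),'turn',round(-dy,2))
E
python3 plan.py 431 330 400 11.7 10
```

```text
at [188.4 543.3 404.7] [ 1.800e+02 -1.000e-02  7.087e+01] F [-0.4 -0.1 -0.2] w 85.3 t 1.35
[-0.0122, 0.0299, 0.0005] turn 5.92
[-0.0091, 0.031, 0.0005] turn 5.92
[-0.0058, 0.0318, 0.0005] turn 5.92
[-0.0025, 0.0322, 0.0005] turn 5.92
[0.0008, 0.0323, 0.0005] turn 5.92
[0.0042, 0.032, 0.0005] turn 5.92
[0.0074, 0.0314, 0.0005] turn 5.92
[0.0106, 0.0305, 0.0005] turn 5.92
[0.0137, 0.0292, 0.0005] turn 5.92
[0.0167, 0.0277, 0.0005] turn 5.92
```

Emit:
play_rows([
  {"hand":0,"linear":[-0.012,0.03,0],"turn":[0,0,6]},
  {"hand":0,"linear":[-0.009,0.031,0],"turn":[0,0,6]},
  {"hand":0,"linear":[-0.006,0.032,0],"turn":[0,0,6]},
  {"hand":0,"linear":[-0.0025,0.032,0],"turn":[0,0,6]},
  {"hand":0,"linear":[0.001,0.032,0],"turn":[0,0,6]},
  {"hand":0,"linear":[0.004,0.032,0],"turn":[0,0,6]},
  {"hand":0,"linear":[0.0075,0.0315,0],"turn":[0,0,6]},
  {"hand":0,"linear":[0.0105,0.0305,0],"turn":[0,0,6]},
])

```text
time_s: 2.02
tool_pos: [382.0, 367.6, 403.9]
orientation: [-179.7, -0.1, 21.4]
ft_force: [1.1, -0.3, 0.2]
width: 85.6
```

```bash
python3 plan.py 431 330 400 11.7 3
cat > b.py <<'E'
from ov import *
def pf(f,p):
    M=np.array(f['world_from_camera']); c=M[:3,:3].T@(np.array(p)-M[:3,3]); th=np.arccos(-c[2]/np.linalg.norm(c)); r=np.hypot(c[0],c[1])
    return f['cx']+f['fx']*th*c[0]/r, f['cy']-f['fy']*th*c[1]/r
E
python3 - <<'E'
from b import *
f=grab('wrist','w1.png')
draw(f,[((429.6,329.8,np.radians(11.7)),TOTE,(0,255,0))],(0,0,512,384),1.5,'w1o.png',pf)
E
```

```text
at [382.  367.6 403.9] [-1.7969e+02 -5.0000e-02  2.1370e+01] F [ 1.1 -0.3  0.2] w 85.6 t 2.0167
[0.0107, 0.0176, 0.0013] turn 3.22
[0.0116, 0.017, 0.0013] turn 3.22
[0.0126, 0.0163, 0.0013] turn 3.22
```

View pics/w1o.png

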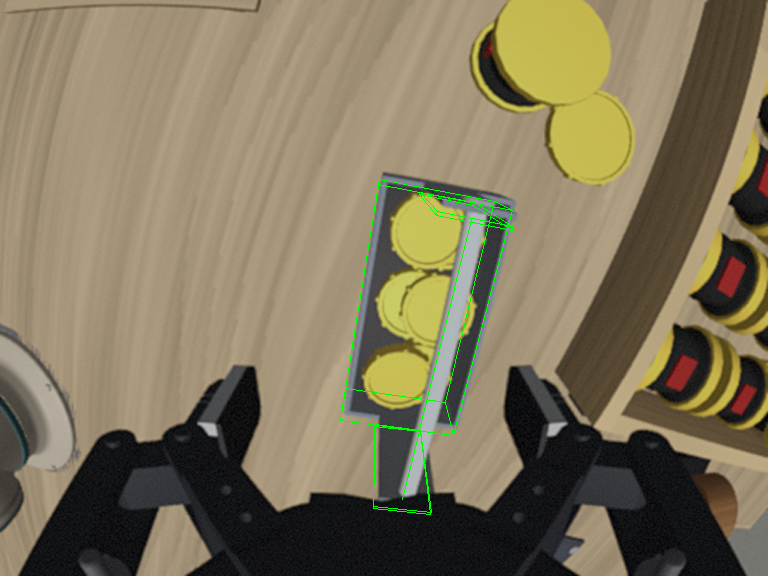

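Emit:
play_rows([
  {"hand":0,"linear":[0.011,0.017,0.01],"turn":[0,0,3.2]},
  {"hand":0,"linear":[0.012,0.0165,0.01],"turn":[0,0,3.2]},
  {"hand":0,"linear":[0.0125,0.0155,0.01],"turn":[0,0,3.2]},
  {"hand":0,"linear":[0,0,0],"turn":[0,0,0]},
])

```text
time_s: 2.4
tool_pos: [439.2, 324.4, 374.3]
orientation: [-180.0, -0.5, 10.7]
ft_force: [-0.9, -0.0, 0.1]
width: 85.1
```

```bash
python3 plan.py 430 332 300 11.9 5
python3 - <<'E'
from b import *
f=grab('wrist','w2.png')
draw(f,[((430,332,np.radians(11.9)),TOTE,(0,255,0))],(0,0,512,384),1.5,'w2o.png',pf)
E
```

```text
at [439.2 324.4 374.3] [-179.97   -0.46   10.66] F [-0.9 -0.   0.1] w 85.1 t 2.4
[-0.0015, -0.0018, 0.0149] turn -0.25
[-0.0015, -0.0018, 0.0149] turn -0.25
[-0.0015, -0.0018, 0.0149] turn -0.25
[-0.0015, -0.0019, 0.0149] turn -0.25
[-0.0015, -0.0019, 0.0149] turn -0.25
```

View pics/w2o.png

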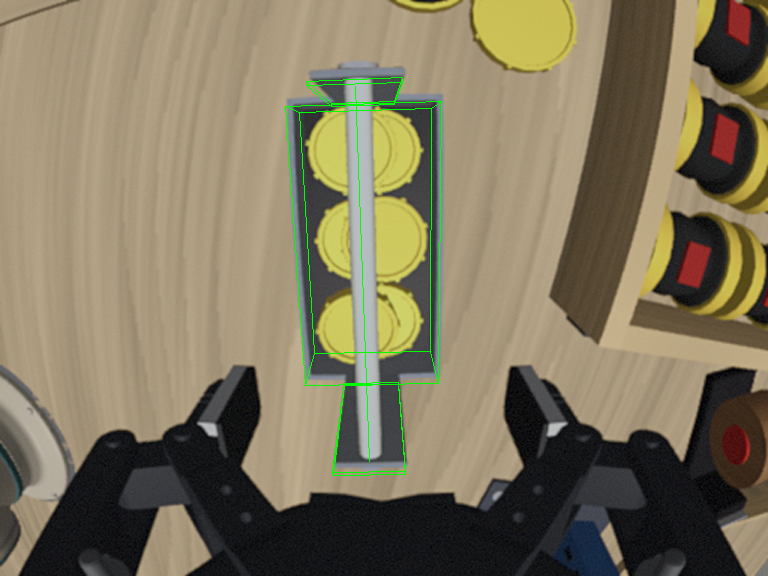

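Emit:
play_rows([
  {"hand":0,"linear":[-0.0024,-0.004,0.01],"turn":[0,-0.45,-0.6]},
  {"hand":0,"linear":[-0.0024,-0.004,0.015],"turn":[0,0,-0.6]},
  {"hand":0,"linear":[-0.0024,-0.004,0.02],"turn":[0,0,0]},
  {"hand":0,"linear":[0,0,0.015],"turn":[0,0,0]},
  {"hand":0,"linear":[0,0,0.01],"turn":[0,0,0]},
  {"hand":0,"linear":[0,0,0.004],"turn":[0,0,0]},
  {"hand":0,"linear":[0,0,0],"turn":[0,0,0]},
])

```text
time_s: 3.03
tool_pos: [422.5, 342.0, 298.8]
orientation: [-179.5, 0.1, 12.8]
ft_force: [0.5, -0.0, -0.1]
width: 85.4
```

```bash
python3 plan.py 430 335 300 11.9 1
python3 - <<'E'
from b import *
f=grab('wrist','w3.png')
draw(f,[((430,335,np.radians(11.9)),TOTE,(0,255,0))],(0,0,512,384),1.5,'w3o.png',pf)
E
```

```text
at [422.5 342.  298.8] [-1.7954e+02  6.0000e-02  1.2800e+01] F [ 0.5 -0.  -0.1] w 85.4 t 3.0333
[0.0057, 0.0085, -0.0012] turn 0.9
```

View pics/w3o.png

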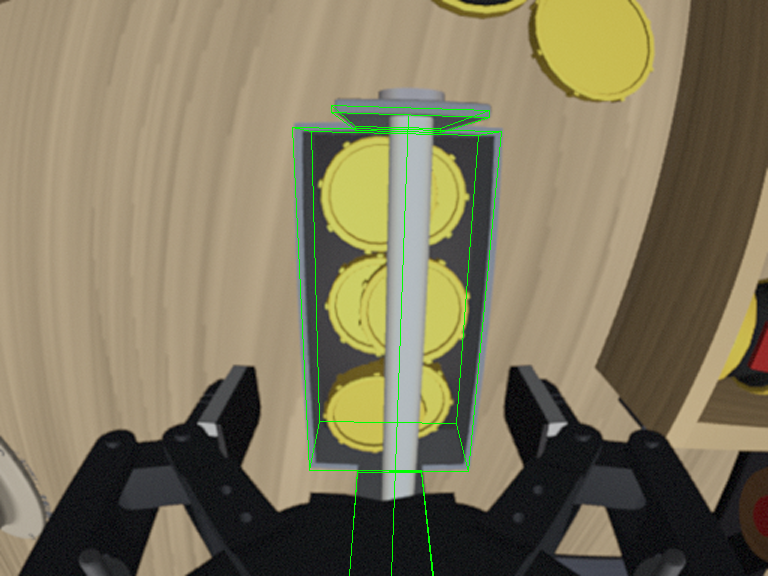

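Emit:
play_rows([
  {"hand":0,"linear":[0.003,0.004,0],"turn":[-0.2,0,0.2]},
  {"hand":0,"linear":[0.002,0.002,-0.001],"turn":[-0.2,0,0.2]},
  {"hand":0,"linear":[0.001,0.001,0],"turn":[0,0,0]},
  {"hand":0,"linear":[0,0,0],"turn":[0,0,0]},
])

```text
time_s: 3.42
tool_pos: [430.7, 337.4, 302.9]
orientation: [-179.9, -0.2, 12.5]
ft_force: [-1.2, 0.5, 0.2]
width: 85.1
```

```bash
python3 plan.py 431 335 300 12.4 1
```

```text
at [430.7 337.4 302.9] [-179.87   -0.23   12.5 ] F [-1.2  0.5  0.2] w 85.1 t 3.4167
[-0.0002, 0.0025, 0.0029] turn 0.1
```

Emit:
play_rows([
  {"hand":0,"linear":[0,0.0015,0.003],"turn":[0,-0.2,0]},
  {"hand":0.5,"linear":[0,0,0],"turn":[0,0,0]},
  {"hand":0.8,"linear":[0,0,0],"turn":[0,0,0]},
  {"hand":1,"linear":[0,0,0],"turn":[0,0,0]},
  {"hand":1,"linear":[0,0,0],"turn":[0,0,0]},
  {"hand":1,"linear":[0,0,0],"turn":[0,0,0]},
  {"hand":1,"linear":[0,0,0],"turn":[0,0,0]},
  {"hand":1,"linear":[0,0,0],"turn":[0,0,0]},
], force=80)

```text
time_s: 4.08
tool_pos: [431.5, 335.3, 301.0]
orientation: [-179.8, -0.1, 12.4]
ft_force: [-1.6, -0.3, 1.6]
width: 9.4
```

```bash
python3 plan.py 431 335 300 12.4 1; python3 -c "
from h import *
grab('wrist','w4.png')"
```

```text
at [431.5 335.3 301. ] [-1.7981e+02 -7.0000e-02  1.2390e+01] F [-1.6 -0.3  1.6] w 9.4 t 4.0833
[-0.0005, 0.0002, 0.001] turn -0.01
```

View pics/w4.png

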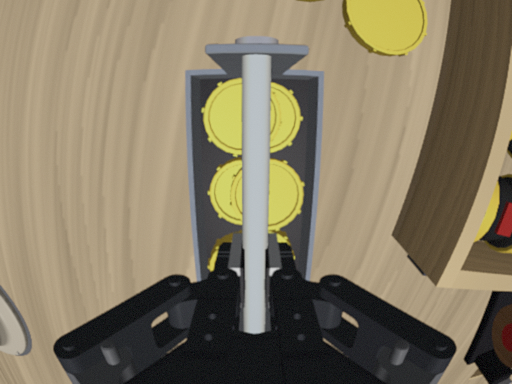

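Emit:
play_rows([
  {"hand":1,"linear":[0,0,-0.005],"turn":[0,0,0]},
  {"hand":1,"linear":[0,0,-0.01],"turn":[0,0,0]},
  {"hand":1,"linear":[0,0,-0.015],"turn":[0,0,0]},
  {"hand":1,"linear":[0,0,-0.015],"turn":[0,0,0]},
  {"hand":1,"linear":[0,0,-0.01],"turn":[0,0,0]},
  {"hand":1,"linear":[0,0,-0.005],"turn":[0,0,0]},
  {"hand":1,"linear":[0,0,0],"turn":[0,0,0]},
  {"hand":1,"linear":[0,0,0],"turn":[0,0,0]},
])

```text
time_s: 4.8
tool_pos: [430.5, 334.5, 362.3]
orientation: [-180.0, 0.3, 12.5]
ft_force: [0.3, -0.6, -4.9]
width: 9.2
```

```bash
python3 plan.py 482.5 31 486 -4.8 10; python3 -c "
from h import *
s=manip.sense(); print(s['ft_force'],s['ft_torque'])
grab('wrist','w5.png');s=manip.sense(); print(s['ft_force']);grab('scene','s5.png');s=manip.sense(); print(s['ft_force'])"
```

```text
at [430.5 334.5 362.3] [-179.99    0.31   12.46] F [ 0.3 -0.6 -4.9] w 9.2 t 4.8
[-0.0015, 0.0308, -0.0124] turn 1.73
[-0.0005, 0.0308, -0.0124] turn 1.73
[0.0004, 0.0308, -0.0124] turn 1.73
[0.0013, 0.0308, -0.0124] turn 1.73
[0.0022, 0.0307, -0.0124] turn 1.73
[0.0032, 0.0306, -0.0124] turn 1.73
[0.0041, 0.0305, -0.0124] turn 1.73
[0.005, 0.0304, -0.0124] turn 1.73
[0.0059, 0.0302, -0.0124] turn 1.73
[0.0068, 0.03, -0.0124] turn 1.73
[ 0.33323321 -0.57652757 -4.94673205] [ 0.01307612  0.04322575 -0.03540911]
[-0.09029038  0.02647201 -3.69303312]
[ 0.72581235 -0.40445095 -4.39541413]
```

View pics/w5.png

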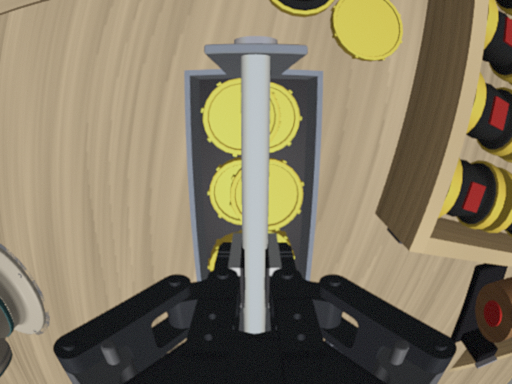

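View pics/s5.png

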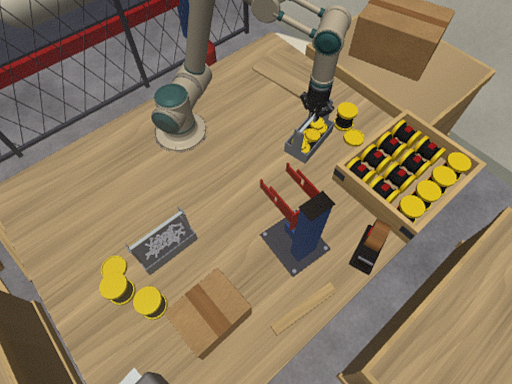

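Emit:
play_rows([
  {"hand":1,"linear":[0,0.006,-0.006],"turn":[0,0,0.5]},
  {"hand":1,"linear":[0,0.012,-0.012],"turn":[0,0,1]},
  {"hand":1,"linear":[0,0.018,-0.014],"turn":[0,0,1]},
  {"hand":1,"linear":[0,0.02,-0.014],"turn":[0,0,1]},
  {"hand":1,"linear":[0,0.02,-0.014],"turn":[0,0,1]},
  {"hand":1,"linear":[0.001,0.02,-0.014],"turn":[0,0,1]},
  {"hand":1,"linear":[0.001,0.02,-0.014],"turn":[0,0,1]},
  {"hand":1,"linear":[0.001,0.02,-0.014],"turn":[0,0,1]},
  {"hand":1,"linear":[0.002,0.018,-0.01],"turn":[0,0,1]},
  {"hand":1,"linear":[0.002,0.018,-0.006],"turn":[0,0,1]},
])

```text
time_s: 5.73
tool_pos: [461.0, 157.6, 479.3]
orientation: [179.5, 1.3, 2.6]
ft_force: [-0.0, -0.2, -3.8]
width: 9.3
```

```bash
python3 plan.py 482.5 31 486 -4.8 7
```

```text
at [461.  157.6 479.3] [179.51   1.3    2.65] F [-0.  -0.2 -3.8] w 9.3 t 5.7333
[0.0022, 0.0182, -0.001] turn 1.06
[0.0026, 0.0182, -0.001] turn 1.06
[0.0029, 0.0181, -0.001] turn 1.06
[0.0032, 0.0181, -0.001] turn 1.06
[0.0036, 0.018, -0.001] turn 1.06
[0.0039, 0.0179, -0.001] turn 1.06
[0.0042, 0.0178, -0.001] turn 1.06
```

Emit:
play_rows([
  {"hand":1,"linear":[0.002,0.018,-0.001],"turn":[0.1,0.3,1]},
  {"hand":1,"linear":[0.002,0.018,-0.001],"turn":[0.1,0.3,1]},
  {"hand":1,"linear":[0.003,0.018,-0.001],"turn":[0.1,0.3,1]},
  {"hand":1,"linear":[0.003,0.018,-0.001],"turn":[0.1,0.2,1]},
  {"hand":1,"linear":[0.003,0.016,0],"turn":[0,0.2,1]},
  {"hand":1,"linear":[0.003,0.01,0],"turn":[0,0,0.6]},
  {"hand":1,"linear":[0.001,0.004,0],"turn":[0,0,0.3]},
  {"hand":1,"linear":[0,0,0],"turn":[0,0,0]},
])

```text
time_s: 6.4
tool_pos: [477.3, 44.2, 485.1]
orientation: [179.6, 0.0, -4.1]
ft_force: [1.3, -0.3, -4.2]
width: 9.4
```

```bash
python3 plan.py 482.5 31 486 -4.8 2
python3 - <<'E'
from b import *
s=manip.sense(); p=s['tool_pos']
st=(621.9,19.6,np.radians(-4.8))
f=grab('wrist','w6.png'); draw(f,[(st,stand(0),(0,255,0))],(0,0,512,384),1.5,'w6o.png',pf)
f=grab('scene','s6.png'); draw(f,[(st,stand(0),(0,255,0))],(230,120,120,90),6.6,'s6o.png')
E
```

```text
at [477.3  44.2 485.1] [179.62   0.    -4.09] F [ 1.3 -0.3 -4.2] w 9.4 t 6.4
[0.0031, 0.0064, -0.0004] turn 0.36
[0.0031, 0.0064, -0.0004] turn 0.36
```

View pics/w6o.png

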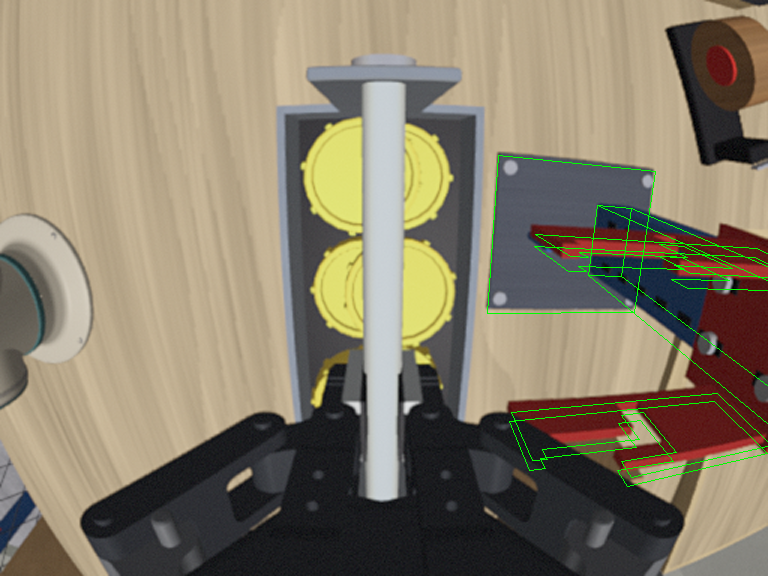

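View pics/s6o.png

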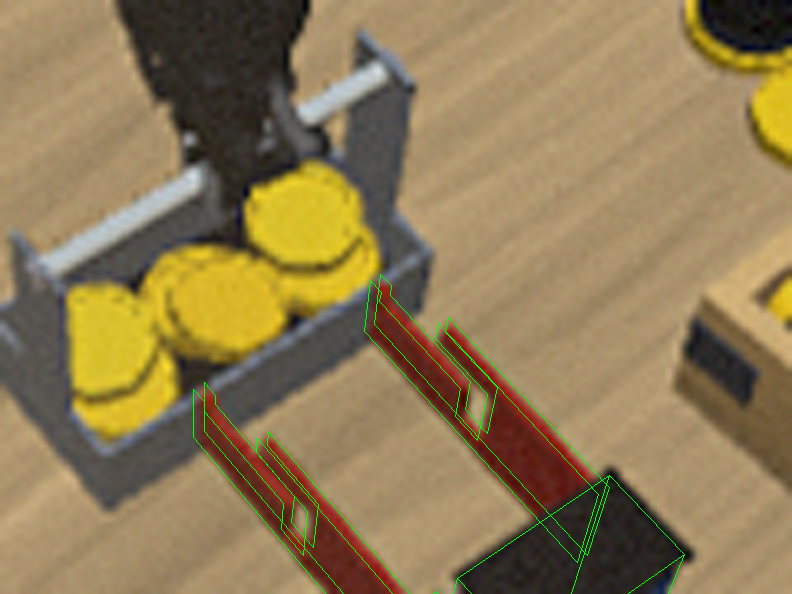

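Run:
```python
from b import *
st=(621.9,20.5,np.radians(-4.8))
f=grab('wrist','w7.png'); draw(f,[(st,stand(-8),(0,255,0))],(310,100,202,240),2.5,'w7o.png',pf)
f=grab('scene','s7.png'); draw(f,[(st,stand(-8),(0,255,0))],(230,120,120,90),6.6,'s7o.png')
```

```text
(no output)
```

View pics/w7o.png

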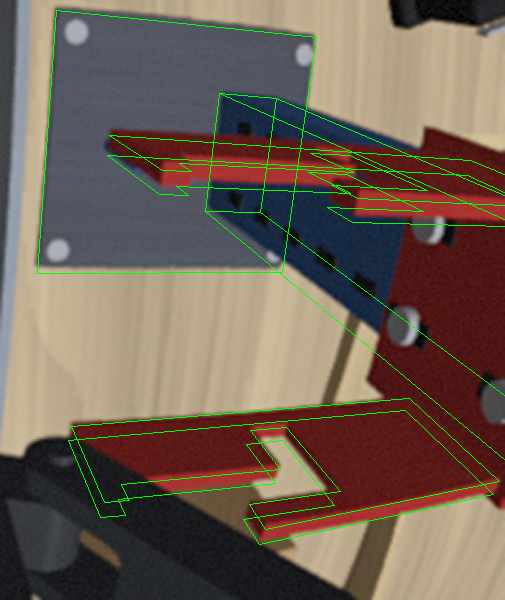

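View pics/s7o.png

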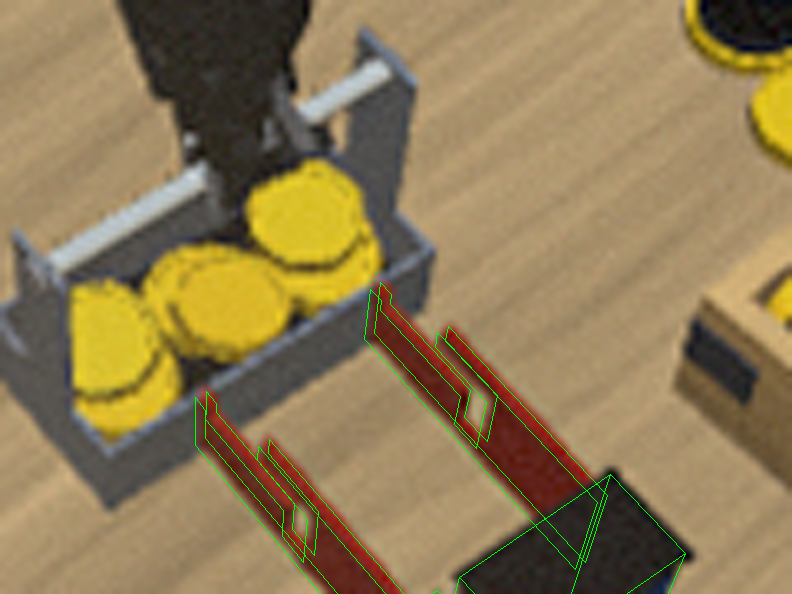

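```bash
python3 plan.py 575 24 486 -4.8 8
```

```text
at [477.1  45.8 485.2] [ 1.7968e+02 -1.0000e-02 -3.9300e+00] F [-0.7  0.3 -4.1] w 9.2 t 6.6
[0.0124, 0.0019, -0.0001] turn 0.11
[0.0124, 0.0019, -0.0001] turn 0.11
[0.0124, 0.0018, -0.0001] turn 0.11
[0.0124, 0.0018, -0.0001] turn 0.11
[0.0124, 0.0018, -0.0001] turn 0.11
[0.0124, 0.0018, -0.0001] turn 0.11
[0.0124, 0.0017, -0.0001] turn 0.11
[0.0124, 0.0017, -0.0001] turn 0.11
```

Emit:
play_rows([
  {"hand":1,"linear":[0.006,0.004,0],"turn":[0.1,0,0.3]},
  {"hand":1,"linear":[0.01,0.004,0],"turn":[0.1,0,0.3]},
  {"hand":1,"linear":[0.014,0.003,0],"turn":[0.1,0,0.2]},
  {"hand":1,"linear":[0.016,0.002,0],"turn":[0,0,0]},
  {"hand":1,"linear":[0.016,0,0],"turn":[0,0,0]},
  {"hand":1,"linear":[0.014,0,0],"turn":[0,0,0]},
  {"hand":1,"linear":[0.01,0,0],"turn":[0,0,0]},
  {"hand":1,"linear":[0.005,0,0],"turn":[0,0,0]},
  {"hand":1,"linear":[0,0,0],"turn":[0,0,0]},
])

```text
time_s: 7.35
tool_pos: [575.7, 26.7, 484.1]
orientation: [-179.9, -0.1, -4.5]
ft_force: [-1.4, -0.7, -3.7]
width: 9.3
```

```bash
python3 plan.py 575 24 456 -4.8 8
python3 - <<'E'
from b import *
st=(621.9,20,np.radians(-4.8))
f=grab('wrist','w8.png'); draw(f,[(st,stand(-6),(0,255,0))],(0,0,512,384),1.5,'w8o.png',pf)
f=grab('scene','s8.png'); draw(f,[],(230,120,120,90),6.6,'s8o.png')
E
```

```text
at [575.7  26.7 484.1] [-1.7995e+02 -1.4000e-01 -4.4600e+00] F [-1.4 -0.7 -3.7] w 9.3 t 7.35
[-0.0001, 0.0003, 0.0035] turn 0.04
[-0.0001, 0.0003, 0.0035] turn 0.04
[-0.0001, 0.0003, 0.0035] turn 0.04
[-0.0001, 0.0003, 0.0035] turn 0.04
[-0.0001, 0.0003, 0.0035] turn 0.04
[-0.0001, 0.0003, 0.0035] turn 0.04
[-0.0001, 0.0003, 0.0035] turn 0.04
[-0.0001, 0.0003, 0.0035] turn 0.04
```

View pics/w8o.png

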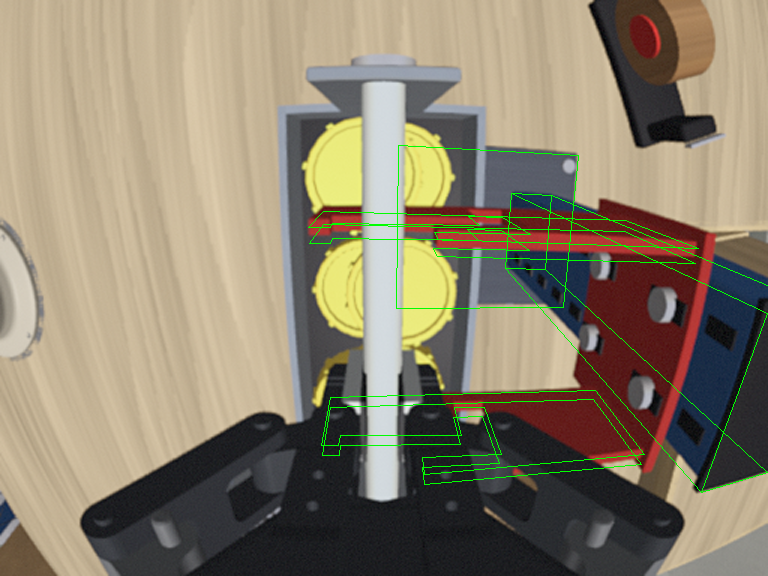

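View pics/s8o.png

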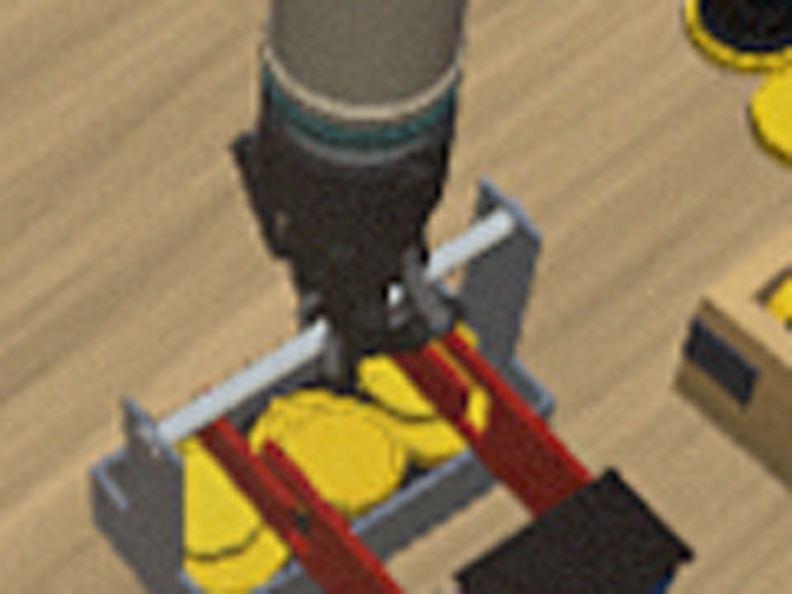

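Emit:
play_rows([
  {"hand":1,"linear":[0,0.001,0.004],"turn":[0,0,0.1]},
  {"hand":1,"linear":[0,0.001,0.006],"turn":[0,0,0.1]},
  {"hand":1,"linear":[0,0,0.005],"turn":[0,0,0.1]},
  {"hand":1,"linear":[0,0,0.003],"turn":[0,0,0]},
  {"hand":1,"linear":[0,0,0.001],"turn":[0,0,0]},
  {"hand":1,"linear":[0,0,0],"turn":[0,0,0]},
])

```text
time_s: 7.95
tool_pos: [570.6, 25.3, 463.6]
orientation: [-179.9, 0.1, -4.8]
ft_force: [-0.5, 0.3, -3.6]
width: 9.7
```

Emit:
play_rows([
  {"hand":1,"linear":[0.002,0,0.001],"turn":[0,0,0]},
  {"hand":1,"linear":[0.001,0,0.001],"turn":[0,0,0]},
  {"hand":1,"linear":[0,0,0.001],"turn":[0,0,0]},
])

```text
time_s: 8.2
tool_pos: [573.6, 25.1, 461.0]
orientation: [-179.9, 0.0, -4.7]
ft_force: [-0.6, -0.4, -4.2]
width: 9.5
```

```bash
cat > sn.py <<'E'
from h import *
for i in range(3):
    s=manip.sense(); print(round(s['time_s'],2),np.round(s['tool_pos'],1),np.round(s['orientation'],2),np.round(s['ft_force'],1),np.round(s['ft_torque'],2),round(s['width'],1))
    if i<2: manip.grab_frame('wrist')
E
python3 sn.py
```

```text
8.2 [573.6  25.1 461. ] [-1.7994e+02  4.0000e-02 -4.7500e+00] [-0.6 -0.4 -4.2] [-0.01  0.04 -0.  ] 9.5
8.25 [573.6  25.1 460.8] [-1.7994e+02  7.0000e-02 -4.7500e+00] [-0.5  0.7 -4.1] [-0.07  0.02 -0.01] 9.5
8.3 [573.5  25.1 460.8] [-1.7994e+02  8.0000e-02 -4.7500e+00] [ 0.7 -0.7 -3.6] [0.02 0.02 0.04] 9.3
```

Emit:
play_rows([
  {"hand":1,"linear":[0,0,0.0015],"turn":[0,0,0]},
  {"hand":1,"linear":[0,0,0.0015],"turn":[0,0,0]},
  {"hand":1,"linear":[0,0,0.001],"turn":[0,0,0]},
])

```text
time_s: 8.55
tool_pos: [573.7, 25.1, 456.9]
orientation: [-179.9, 0.0, -4.7]
ft_force: [-0.5, 0.2, -4.1]
width: 9.0
```

Emit:
play_rows([
  {"hand":1,"linear":[0,0,0.001],"turn":[0,0,0]},
  {"hand":1,"linear":[0,0,0.001],"turn":[0,0,0]},
])

```text
time_s: 8.72
tool_pos: [573.7, 25.1, 454.6]
orientation: [-179.9, 0.0, -4.7]
ft_force: [0.6, -0.2, -3.5]
width: 9.5
```

Emit:
play_rows([
  {"hand":1,"linear":[0,0,0.001],"turn":[0,0,0]},
  {"hand":1,"linear":[0,0,0.001],"turn":[0,0,0]},
])

```text
time_s: 8.88
tool_pos: [573.6, 25.1, 452.4]
orientation: [-179.9, 0.0, -4.7]
ft_force: [-0.1, -0.0, -4.0]
width: 9.3
```

Emit:
play_rows([
  {"hand":1,"linear":[0,0,0.001],"turn":[0,0,0]},
  {"hand":1,"linear":[0,0,0.001],"turn":[0,0,0]},
])

```text
time_s: 9.05
tool_pos: [573.6, 25.1, 450.2]
orientation: [-179.9, 0.0, -4.7]
ft_force: [0.1, 0.8, -3.9]
width: 9.4
```

Emit:
play_rows([
  {"hand":1,"linear":[0,0,0.001],"turn":[0,0,0]},
])

```text
time_s: 9.13
tool_pos: [573.6, 25.1, 449.0]
orientation: [-179.9, 0.0, -4.7]
ft_force: [-0.0, -0.7, -3.3]
width: 9.7
```

Emit:
play_rows([
  {"hand":1,"linear":[0,0,0.001],"turn":[0,0,0]},
])

```text
time_s: 9.22
tool_pos: [573.6, 25.1, 447.9]
orientation: [-179.9, 0.0, -4.7]
ft_force: [0.3, 0.3, -3.2]
width: 9.4
```

Emit:
play_rows([
  {"hand":1,"linear":[0,0,0.001],"turn":[0,0,0]},
])

```text
time_s: 9.3
tool_pos: [573.6, 25.1, 446.8]
orientation: [-179.9, 0.0, -4.7]
ft_force: [0.2, -0.0, -3.8]
width: 9.3
```

Emit:
play_rows([
  {"hand":1,"linear":[0,0,0.001],"turn":[0,0,0]},
])

```text
time_s: 9.38
tool_pos: [573.6, 25.1, 445.7]
orientation: [-179.9, 0.0, -4.7]
ft_force: [0.8, 0.3, -4.9]
width: 9.4
```

Emit:
play_rows([
  {"hand":1,"linear":[0,0,0.001],"turn":[0,0,0]},
])

```text
time_s: 9.47
tool_pos: [573.6, 25.1, 444.6]
orientation: [-179.9, 0.0, -4.7]
ft_force: [-0.0, -0.4, -3.4]
width: 9.3
```

Emit:
play_rows([
  {"hand":1,"linear":[0,0,0.0008],"turn":[0,0,0]},
])

```text
time_s: 9.55
tool_pos: [573.6, 25.2, 443.7]
orientation: [-179.9, 0.0, -4.7]
ft_force: [-1.1, -0.1, -3.5]
width: 9.0
```

Emit:
play_rows([
  {"hand":1,"linear":[0,0,0.0008],"turn":[0,0,0]},
])

```text
time_s: 9.63
tool_pos: [573.6, 25.1, 442.8]
orientation: [-179.9, 0.0, -4.7]
ft_force: [-0.5, -0.5, -3.6]
width: 8.9
```

Emit:
play_rows([
  {"hand":1,"linear":[0,0,0.0008],"turn":[0,0,0]},
])

```text
time_s: 9.72
tool_pos: [573.6, 25.1, 442.0]
orientation: [-179.9, 0.0, -4.7]
ft_force: [-0.7, -0.8, 0.9]
width: 9.3
```

Emit:
play_rows([
  {"hand":1,"linear":[0,0,0.0008],"turn":[0,0,0]},
])

```text
time_s: 9.8
tool_pos: [573.5, 25.1, 442.0]
orientation: [-179.9, -0.0, -4.7]
ft_force: [-2.1, -0.5, 2.5]
width: 9.2
```

Emit:
play_rows([
  {"hand":1,"linear":[0,0,-0.001],"turn":[0,0,0]},
  {"hand":1,"linear":[0.002,0,-0.001],"turn":[0,0,0]},
  {"hand":1,"linear":[0.003,0,0],"turn":[0,0,0]},
  {"hand":1,"linear":[0.003,0,0],"turn":[0,0,0]},
  {"hand":1,"linear":[0.001,0,0],"turn":[0,0,0]},
])

```text
time_s: 10.22
tool_pos: [583.2, 24.4, 444.0]
orientation: [-179.9, -0.0, -4.7]
ft_force: [0.1, -0.1, -3.6]
width: 9.0
```

```bash
python3 sn.py
```

```text
10.22 [583.2  24.4 444. ] [-1.7994e+02 -5.0000e-02 -4.7400e+00] [ 0.1 -0.1 -3.6] [-0.02 -0.03  0.04] 9.0
10.27 [583.3  24.3 443.9] [-1.7994e+02 -4.0000e-02 -4.7500e+00] [-0.1 -0.7 -4.5] [ 0.   -0.01 -0.03] 9.3
10.32 [583.   24.4 443.9] [-1.7994e+02 -1.0000e-02 -4.7400e+00] [-0.1 -0.2 -3.1] [ 0.02 -0.02  0.  ] 9.5
```

Emit:
play_rows([
  {"hand":1,"linear":[0.002,0,0],"turn":[0,0,0]},
  {"hand":1,"linear":[0.003,0,0],"turn":[0,0,0]},
  {"hand":1,"linear":[0.003,0,0],"turn":[0,0,0]},
  {"hand":1,"linear":[0.002,0,0],"turn":[0,0,0]},
  {"hand":1,"linear":[0.001,0,0],"turn":[0,0,0]},
])

```text
time_s: 10.73
tool_pos: [595.0, 23.4, 443.3]
orientation: [-179.9, 0.1, -4.7]
ft_force: [0.7, 0.7, -3.6]
width: 9.4
```

Emit:
play_rows([
  {"hand":1,"linear":[0.002,0,0],"turn":[0,0,0]},
  {"hand":1,"linear":[0.003,0,0],"turn":[0,0,0]},
  {"hand":1,"linear":[0.003,0,0],"turn":[0,0,0]},
  {"hand":1,"linear":[0.002,0,0],"turn":[0,0,0]},
  {"hand":1,"linear":[0.001,0,0],"turn":[0,0,0]},
])

```text
time_s: 11.15
tool_pos: [607.3, 22.4, 443.1]
orientation: [-179.9, 0.1, -4.7]
ft_force: [-0.8, -0.7, -3.9]
width: 9.3
```

Emit:
play_rows([
  {"hand":1,"linear":[0.002,0,-0.0007],"turn":[0,0,0]},
  {"hand":1,"linear":[0.003,0,0],"turn":[0,0,0]},
  {"hand":1,"linear":[0.002,0,0],"turn":[0,0,0]},
  {"hand":1,"linear":[0.001,0,0],"turn":[0,0,0]},
])

```text
time_s: 11.48
tool_pos: [616.2, 21.6, 443.9]
orientation: [-179.9, 0.1, -4.7]
ft_force: [-0.4, -0.4, -4.2]
width: 9.3
```

Emit:
play_rows([
  {"hand":1,"linear":[0.001,0,0],"turn":[0,0,0]},
  {"hand":1,"linear":[0.001,0,0],"turn":[0,0,0]},
])

```text
time_s: 11.65
tool_pos: [618.5, 21.4, 443.8]
orientation: [-179.9, 0.1, -4.7]
ft_force: [-0.1, 0.2, -3.8]
width: 9.6
```

Emit:
play_rows([
  {"hand":1,"linear":[0.001,0,0],"turn":[0,0,0]},
])

```text
time_s: 11.73
tool_pos: [619.6, 21.3, 443.8]
orientation: [-179.9, 0.1, -4.7]
ft_force: [0.5, 0.6, -4.4]
width: 9.6
```

Emit:
play_rows([
  {"hand":1,"linear":[0.001,0,0],"turn":[0,0,0]},
])

```text
time_s: 11.82
tool_pos: [620.6, 21.3, 443.8]
orientation: [-179.9, 0.1, -4.7]
ft_force: [0.6, 0.4, -4.0]
width: 8.9
```

Emit:
play_rows([
  {"hand":1,"linear":[0.0008,0,0],"turn":[0,0,0]},
])

```text
time_s: 11.9
tool_pos: [621.5, 21.2, 443.8]
orientation: [-179.9, 0.1, -4.7]
ft_force: [0.2, 0.8, -4.7]
width: 9.1
```

Emit:
play_rows([
  {"hand":1,"linear":[0.0008,0,0],"turn":[0,0,0]},
])

```text
time_s: 11.98
tool_pos: [622.4, 21.1, 443.8]
orientation: [-179.9, 0.1, -4.7]
ft_force: [0.3, -0.2, -4.2]
width: 9.5
```

Emit:
play_rows([
  {"hand":1,"linear":[0.0008,0,0],"turn":[0,0,0]},
])

```text
time_s: 12.07
tool_pos: [623.2, 21.1, 443.8]
orientation: [-179.9, 0.1, -4.7]
ft_force: [0.4, -0.1, -3.9]
width: 9.5
```

Emit:
play_rows([
  {"hand":1,"linear":[0.0008,0,0],"turn":[0,0,0]},
])

```text
time_s: 12.15
tool_pos: [624.0, 21.0, 443.8]
orientation: [-179.9, 0.1, -4.7]
ft_force: [-1.1, 0.4, -3.9]
width: 9.9
```

Emit:
play_rows([
  {"hand":1,"linear":[0.0008,0,0],"turn":[0,0,0]},
])

```text
time_s: 12.23
tool_pos: [624.4, 21.0, 443.7]
orientation: [-179.9, 0.2, -4.8]
ft_force: [-3.4, 0.8, -2.5]
width: 9.5
```

Emit:
play_rows([
  {"hand":1,"linear":[0.0008,0,0],"turn":[0,0,0]},
])

```text
time_s: 12.32
tool_pos: [624.7, 20.9, 443.7]
orientation: [-179.9, 0.3, -4.8]
ft_force: [-2.9, 0.9, -2.2]
width: 9.2
```

Emit:
play_rows([
  {"hand":1,"linear":[-0.002,0,0],"turn":[0,0.2,0]},
  {"hand":1,"linear":[-0.0002,0,0],"turn":[0,0,0]},
])

```text
time_s: 12.48
tool_pos: [622.7, 21.1, 443.7]
orientation: [-179.9, 0.1, -4.7]
ft_force: [-0.9, 0.8, -3.3]
width: 9.4
```

```bash
python3 sn.py
```

```text
12.48 [622.7  21.1 443.7] [-1.7995e+02  7.0000e-02 -4.7500e+00] [-0.9  0.8 -3.3] [ 0.02 -0.01  0.01] 9.4
12.53 [622.9  21.1 443.7] [-1.7995e+02  5.0000e-02 -4.7500e+00] [ 0.4  0.6 -3.4] [ 0.01 -0.05 -0.01] 9.3
12.58 [622.9  21.1 443.7] [-1.7995e+02  5.0000e-02 -4.7500e+00] [-0.  -0.3 -4. ] [-0.03 -0.04 -0.03] 9.5
```

Back 0.8 mm more, then down.

Emit:
play_rows([
  {"hand":1,"linear":[-0.0008,0,0.001],"turn":[0,0,0]},
  {"hand":1,"linear":[0,0,0.001],"turn":[0,0,0]},
])

```text
time_s: 12.75
tool_pos: [622.4, 21.1, 441.9]
orientation: [-179.9, -0.0, -4.8]
ft_force: [-1.0, 0.6, -3.4]
width: 9.2
```

Emit:
play_rows([
  {"hand":1,"linear":[0,0,0.001],"turn":[0,0,0]},
])

```text
time_s: 12.83
tool_pos: [622.5, 21.1, 440.8]
orientation: [-179.9, -0.1, -4.7]
ft_force: [-0.7, 0.9, -3.8]
width: 9.4
```

Emit:
play_rows([
  {"hand":1,"linear":[0,0,0.001],"turn":[0,0,0]},
])

```text
time_s: 12.92
tool_pos: [622.5, 21.1, 439.7]
orientation: [-179.9, -0.1, -4.7]
ft_force: [0.3, -0.3, -3.4]
width: 9.2
```

Emit:
play_rows([
  {"hand":1,"linear":[0,0,0.001],"turn":[0,0,0]},
])

```text
time_s: 13.0
tool_pos: [622.5, 21.1, 438.5]
orientation: [-179.9, -0.1, -4.7]
ft_force: [-1.0, 0.2, -4.2]
width: 9.4
```

Emit:
play_rows([
  {"hand":1,"linear":[-0.0002,0,0.0015],"turn":[0,0,0]},
  {"hand":1,"linear":[0,0,0.0015],"turn":[0,0,0]},
])

```text
time_s: 13.17
tool_pos: [622.4, 21.1, 435.2]
orientation: [-179.9, -0.1, -4.7]
ft_force: [-0.5, -1.1, -3.9]
width: 9.4
```

Emit:
play_rows([
  {"hand":1,"linear":[0,0,0.0015],"turn":[0,0,0]},
  {"hand":1,"linear":[0,0,0.0015],"turn":[0,0,0]},
  {"hand":1,"linear":[0,0,0.0015],"turn":[0,0,0]},
])

```text
time_s: 13.42
tool_pos: [622.4, 21.1, 430.1]
orientation: [-179.9, -0.1, -4.7]
ft_force: [0.7, -0.0, -4.3]
width: 9.4
```

Emit:
play_rows([
  {"hand":1,"linear":[0,0,0.0015],"turn":[0,0,0]},
  {"hand":1,"linear":[0,0,0.0015],"turn":[0,0,0]},
  {"hand":1,"linear":[0,0,0.001],"turn":[0,0,0]},
])

```text
time_s: 13.67
tool_pos: [622.4, 21.1, 425.3]
orientation: [-179.9, -0.0, -4.7]
ft_force: [-1.1, 0.3, -3.7]
width: 9.5
```

Emit:
play_rows([
  {"hand":1,"linear":[0,0,0.001],"turn":[0,0,0]},
  {"hand":1,"linear":[0,0,0.001],"turn":[0,0,0]},
  {"hand":1,"linear":[0,0,0.001],"turn":[0,0,0]},
])

```text
time_s: 13.92
tool_pos: [622.4, 21.1, 422.0]
orientation: [-179.9, -0.1, -4.7]
ft_force: [-0.5, -0.3, -3.8]
width: 9.3
```

Emit:
play_rows([
  {"hand":1,"linear":[0,0,0.001],"turn":[0,0,0]},
  {"hand":1,"linear":[0,0,0.0008],"turn":[0,0,0]},
])

```text
time_s: 14.08
tool_pos: [622.4, 21.1, 420.0]
orientation: [-179.9, -0.1, -4.7]
ft_force: [0.5, -0.1, -4.3]
width: 9.3
```

Emit:
play_rows([
  {"hand":1,"linear":[0,0,0.0008],"turn":[0,0,0]},
])

```text
time_s: 14.17
tool_pos: [622.5, 21.1, 419.1]
orientation: [-179.9, -0.1, -4.8]
ft_force: [0.4, 0.0, -4.6]
width: 9.5
```

Emit:
play_rows([
  {"hand":1,"linear":[0,0,0.0006],"turn":[0,0,0]},
])

```text
time_s: 14.25
tool_pos: [622.5, 21.1, 418.4]
orientation: [-179.9, -0.1, -4.7]
ft_force: [0.0, -0.5, -3.7]
width: 9.2
```

Emit:
play_rows([
  {"hand":1,"linear":[0,0,0.0006],"turn":[0,0,0]},
])

```text
time_s: 14.33
tool_pos: [622.5, 21.1, 418.0]
orientation: [-179.9, -0.1, -4.7]
ft_force: [-0.2, -0.6, 0.5]
width: 9.6
```

Emit:
play_rows([
  {"hand":1,"linear":[0,0,0.0006],"turn":[0,0,0]},
])

```text
time_s: 14.42
tool_pos: [622.4, 21.1, 418.0]
orientation: [-179.9, -0.1, -4.7]
ft_force: [-1.4, -0.1, 0.9]
width: 9.1
```

```bash
python3 sn.py
```

```text
14.42 [622.4  21.1 418. ] [-1.7995e+02 -1.0000e-01 -4.7500e+00] [-1.4 -0.1  0.9] [0.06 0.25 0.04] 9.1
14.47 [622.4  21.1 418.1] [-1.7995e+02 -1.1000e-01 -4.7500e+00] [-1.1 -0.2 -1.2] [-0.03  0.14 -0.08] 9.2
14.52 [622.3  21.1 418.1] [-1.7995e+02 -1.1000e-01 -4.7500e+00] [-1.3  0.9  0.8] [-0.05  0.18  0.08] 9.5
```

Emit:
play_rows([
  {"hand":1,"linear":[0,0,0.0008],"turn":[0,0,0]},
  {"hand":1,"linear":[0,0,0.001],"turn":[0,0,0]},
  {"hand":1,"linear":[0,0,0.0012],"turn":[0,0,0]},
])

```text
time_s: 14.77
tool_pos: [621.9, 21.2, 417.9]
orientation: [-180.0, -0.3, -4.7]
ft_force: [-2.2, 0.5, 5.5]
width: 9.3
```

```bash
python3 sn.py
```

```text
14.77 [621.9  21.2 417.9] [-179.95   -0.27   -4.74] [-2.2  0.5  5.5] [0.03 0.46 0.01] 9.3
14.82 [621.9  21.2 417.9] [-179.95   -0.28   -4.74] [-2.8 -0.2  5.2] [-0.05  0.47  0.01] 9.3
14.87 [621.9  21.2 417.9] [-179.95   -0.28   -4.74] [-1.8 -0.2  5.1] [0.03 0.45 0.07] 9.4
```

Emit:
play_rows([
  {"hand":1,"linear":[0.0001,0,0.0014],"turn":[0,-0.1,0]},
  {"hand":1,"linear":[0.0001,0,0.0016],"turn":[0,-0.1,0]},
])

```text
time_s: 15.03
tool_pos: [621.9, 21.2, 417.8]
orientation: [-180.0, -0.3, -4.7]
ft_force: [-3.5, 0.6, 8.0]
width: 9.4
```

```bash
python3 sn.py
```

```text
15.03 [621.9  21.2 417.8] [-179.96   -0.29   -4.74] [-3.5  0.6  8. ] [ 0.04  0.51 -0.  ] 9.4
15.08 [621.9  21.2 417.9] [-179.96   -0.29   -4.74] [-2.1  0.   6.9] [0.01 0.46 0.03] 9.5
15.13 [621.9  21.2 417.8] [-179.96   -0.29   -4.74] [-3.1  0.4  7.1] [ 0.08  0.45 -0.01] 9.2
```

Emit:
play_rows([
  {"hand":1,"linear":[-0.0001,0,0.0017],"turn":[0,-0.1,0]},
  {"hand":1,"linear":[-0.0001,0,0.0018],"turn":[0,-0.1,0]},
  {"hand":1,"linear":[-0.0001,0,0.0018],"turn":[0,-0.1,0]},
])

```text
time_s: 15.38
tool_pos: [621.5, 21.2, 417.8]
orientation: [-180.0, -0.4, -4.7]
ft_force: [-2.7, 0.6, 6.9]
width: 9.6
```

```bash
python3 sn.py
```

```text
15.38 [621.5  21.2 417.8] [-179.96   -0.44   -4.74] [-2.7  0.6  6.9] [ 0.06  0.44 -0.01] 9.6
15.43 [621.5  21.2 417.8] [-179.96   -0.44   -4.74] [-3.8  0.8  7.2] [ 0.05  0.41 -0.06] 9.2
15.48 [621.5  21.2 417.8] [-179.96   -0.44   -4.74] [-2.1 -0.1  7.8] [ 0.    0.43 -0.  ] 9.6
```

Emit:
play_rows([
  {"hand":1,"linear":[0.0002,0,0.0019],"turn":[0,-0.2,0]},
  {"hand":1,"linear":[0.0002,0,0.002],"turn":[0,-0.2,0]},
])

```text
time_s: 15.65
tool_pos: [621.7, 21.2, 417.8]
orientation: [-180.0, -0.3, -4.7]
ft_force: [-3.1, 0.4, 8.2]
width: 9.2
```

```bash
python3 sn.py
```

```text
15.65 [621.7  21.2 417.8] [-179.97   -0.35   -4.74] [-3.1  0.4  8.2] [ 0.07  0.52 -0.06] 9.2
15.7 [621.7  21.2 417.8] [-179.97   -0.34   -4.74] [-2.1  0.3  8.9] [ 0.03  0.5  -0.05] 9.7
15.75 [621.7  21.2 417.8] [-179.97   -0.35   -4.74] [-2.3  0.3  8.1] [ 0.04  0.51 -0.02] 9.2
```

Emit:
play_rows([
  {"hand":1,"linear":[0.0002,0,0.0021],"turn":[0,-0.2,0]},
  {"hand":1,"linear":[0.0002,0,0.0021],"turn":[0,-0.2,0]},
  {"hand":1,"linear":[0.0002,0,0.0021],"turn":[0,-0.2,0]},
])

```text
time_s: 16.0
tool_pos: [622.1, 21.2, 417.8]
orientation: [-180.0, -0.2, -4.7]
ft_force: [-3.1, 0.2, 8.4]
width: 9.1
```

```bash
python3 sn.py
```

```text
16.0 [622.1  21.2 417.8] [-179.97   -0.23   -4.74] [-3.1  0.2  8.4] [0.03 0.49 0.01] 9.1
16.05 [622.1  21.2 417.8] [-179.97   -0.23   -4.74] [-3.5 -0.2  8.3] [ 0.04  0.51 -0.04] 9.5
16.1 [622.1  21.2 417.8] [-179.97   -0.23   -4.74] [-2.1 -0.3  8.6] [0.09 0.51 0.02] 9.4
```

Emit:
play_rows([
  {"hand":1,"linear":[0.0001,0,0.0022],"turn":[0,-0.15,0]},
  {"hand":1,"linear":[0.0001,0,0.0022],"turn":[0,-0.15,0]},
  {"hand":1,"linear":[0.0001,0,0.0022],"turn":[0,-0.15,0]},
  {"hand":1,"linear":[0.0001,0,0.0022],"turn":[0,-0.15,0]},
  {"hand":1,"linear":[0.0001,0,0.0022],"turn":[0,-0.15,0]},
  {"hand":1,"linear":[0.0001,0,0.0022],"turn":[0,-0.15,0]},
])

```text
time_s: 16.6
tool_pos: [621.9, 21.3, 417.8]
orientation: [-180.0, -0.3, -4.7]
ft_force: [-3.4, 0.8, 8.7]
width: 9.4
```

Emit:
play_rows([
  {"hand":1,"linear":[0.0001,0,0.0022],"turn":[0,-0.15,0]},
  {"hand":1,"linear":[0.0001,0,0.0022],"turn":[0,-0.15,0]},
  {"hand":1,"linear":[0.0001,0,0.0022],"turn":[0,-0.15,0]},
  {"hand":1,"linear":[0.0001,0,0.0022],"turn":[0,-0.15,0]},
  {"hand":1,"linear":[0.0001,0,0.0022],"turn":[0,-0.15,0]},
  {"hand":1,"linear":[0.0001,0,0.0022],"turn":[0,-0.15,0]},
])

```text
time_s: 17.1
tool_pos: [621.6, 21.3, 417.8]
orientation: [-180.0, -0.4, -4.7]
ft_force: [-3.6, -0.1, 9.0]
width: 9.2
```

```bash
python3 sn.py
```

```text
17.1 [621.6  21.3 417.8] [-180.     -0.39   -4.74] [-3.6 -0.1  9. ] [0.04 0.52 0.03] 9.2
17.15 [621.6  21.3 417.8] [-180.     -0.39   -4.74] [-4.  -0.   9.1] [0.11 0.51 0.02] 9.3
17.2 [621.6  21.3 417.8] [-180.     -0.39   -4.74] [-3.3 -0.1  9.1] [ 0.02  0.48 -0.06] 9.5
```

Emit:
play_rows([
  {"hand":1,"linear":[0,0,0.0015],"turn":[0,0,0]},
  {"hand":1,"linear":[0,0,0.001],"turn":[0,0,0]},
  {"hand":1,"linear":[0,0,0.0004],"turn":[0,0,0]},
  {"hand":1,"linear":[0,0,0.0002],"turn":[0,0,0]},
])

```text
time_s: 17.53
tool_pos: [621.0, 21.3, 417.9]
orientation: [180.0, -0.6, -4.7]
ft_force: [-1.6, 0.1, 1.8]
width: 9.7
```

```bash
python3 sn.py; python3 -c "
from ov import *
f=grab('wrist','w9.png');f=grab('scene','s9.png');draw(f,[],(230,120,120,90),6.6,'s9o.png')"
```

```text
17.53 [621.   21.3 417.9] [180.    -0.62  -4.74] [-1.6  0.1  1.8] [-0.    0.33  0.04] 9.7
17.58 [621.   21.4 417.9] [180.    -0.61  -4.74] [-2.4 -0.1  3.3] [ 0.04  0.39 -0.04] 9.5
17.63 [621.   21.3 417.9] [179.99  -0.6   -4.74] [-3.1  0.1  3.8] [ 0.02  0.38 -0.03] 9.1
```

View pics/w9.png

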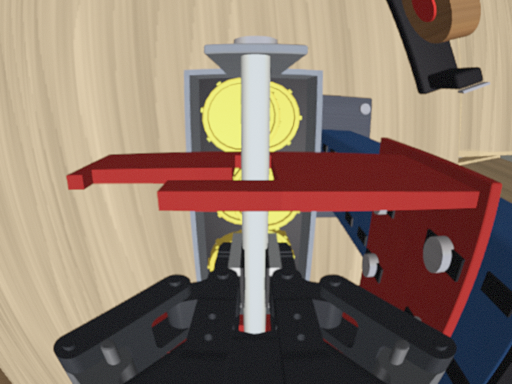

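View pics/s9o.png

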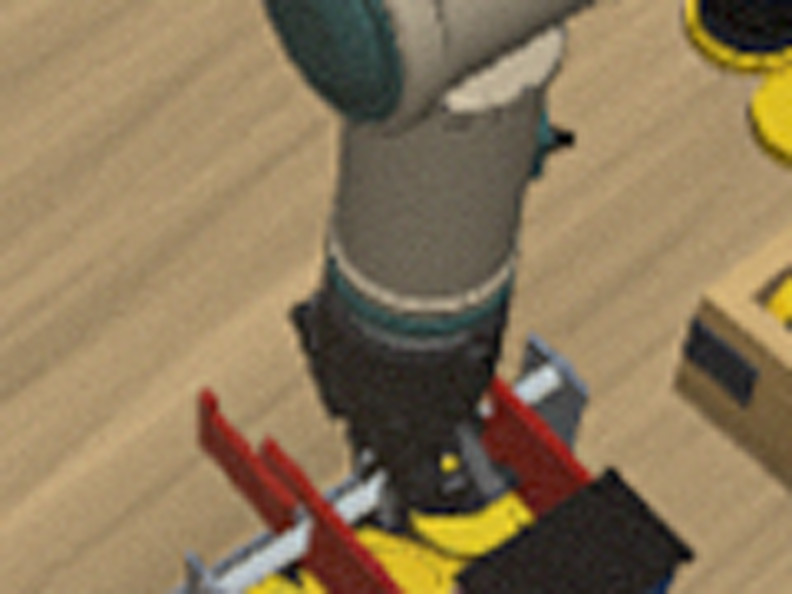

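Emit:
play_rows([
  {"hand":1,"linear":[0.0003,0,-0.0002],"turn":[0,-0.3,0]},
  {"hand":1,"linear":[0.0003,0,-0.0002],"turn":[0,-0.3,0]},
  {"hand":1,"linear":[0,0,0],"turn":[0,0,0]},
], force=40)

```text
time_s: 17.98
tool_pos: [622.6, 21.2, 417.9]
orientation: [-180.0, -0.1, -4.7]
ft_force: [-2.8, -0.3, 5.0]
width: 9.4
```

```bash
python3 sn.py
```

```text
17.98 [622.6  21.2 417.9] [-1.80e+02 -6.00e-02 -4.75e+00] [-2.8 -0.3  5. ] [ 0.03  0.41 -0.01] 9.4
18.03 [622.5  21.2 417.9] [-1.80e+02 -7.00e-02 -4.75e+00] [-1.7  0.6  3.1] [-0.02  0.27 -0.01] 9.4
18.08 [622.5  21.2 418. ] [-1.80e+02 -8.00e-02 -4.74e+00] [-2.1  0.   3.5] [ 0.01  0.26 -0.06] 9.3
```

Emit:
play_rows([
  {"hand":1,"linear":[0,0,-0.0004],"turn":[0,0,0]},
  {"hand":1,"linear":[0,0,-0.0003],"turn":[0,0,0]},
])

```text
time_s: 18.25
tool_pos: [622.6, 21.2, 418.0]
orientation: [-180.0, -0.0, -4.7]
ft_force: [-1.3, 0.6, 2.0]
width: 9.0
```

```bash
python3 sn.py
```

```text
18.25 [622.6  21.2 418. ] [-1.80e+02 -3.00e-02 -4.75e+00] [-1.3  0.6  2. ] [0.01 0.16 0.  ] 9.0
18.3 [622.6  21.2 418. ] [-1.80e+02 -4.00e-02 -4.74e+00] [-1.3 -0.5  1.3] [0.06 0.15 0.01] 9.5
18.35 [622.6  21.2 418. ] [-1.80e+02 -4.00e-02 -4.75e+00] [-1.7 -0.1  1.3] [ 0.07  0.13 -0.05] 9.5
```

Low residual load; open gradually.

Emit:
play_rows([
  {"hand":1,"linear":[0,0,-0.0002],"turn":[0,0,0]},
  {"hand":0.85,"linear":[0,0,0],"turn":[0,0,0]},
  {"hand":0.8,"linear":[0,0,0],"turn":[0,0,0]},
  {"hand":0.7,"linear":[0,0,0],"turn":[0,0,0]},
  {"hand":0.6,"linear":[0,0,0],"turn":[0,0,0]},
  {"hand":0.5,"linear":[0,0,0],"turn":[0,0,0]},
  {"hand":0.4,"linear":[0,0,0],"turn":[0,0,0]},
  {"hand":0.4,"linear":[0,0,0],"turn":[0,0,0]},
])

```text
time_s: 19.02
tool_pos: [623.4, 21.2, 416.6]
orientation: [-180.0, -0.1, -4.7]
ft_force: [0.0, 0.5, 0.7]
width: 51.1
```

```bash
python3 sn.py;python3 -c "
from ov import *
f=grab('wrist','w10.png')"
```

```text
19.02 [623.4  21.2 416.6] [-1.7999e+02 -6.0000e-02 -4.7500e+00] [0.  0.5 0.7] [ 0.    0.01 -0.03] 51.1
19.07 [623.4  21.2 416.6] [-1.7999e+02 -6.0000e-02 -4.7400e+00] [ 0.   0.2 -0.2] [0.   0.   0.06] 51.5
19.12 [623.4  21.2 416.6] [-1.7999e+02 -6.0000e-02 -4.7500e+00] [ 0.6 -0.2 -0.3] [-0.02 -0.02  0.02] 51.2
```

View pics/w10.png

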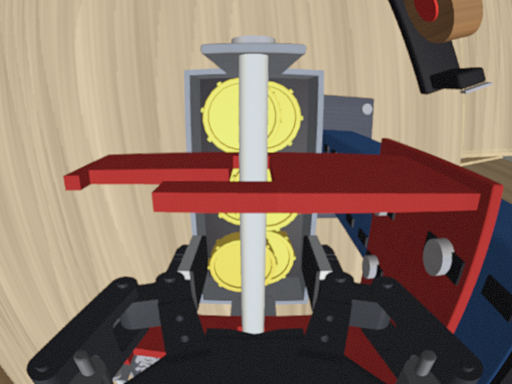

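Emit:
play_rows([
  {"hand":0.4,"linear":[0,0,-0.005],"turn":[0,0,0]},
  {"hand":0.4,"linear":[0,0,-0.01],"turn":[0,0,0]},
  {"hand":0.4,"linear":[0,0,-0.015],"turn":[0,0,0]},
  {"hand":0.4,"linear":[0,0,-0.02],"turn":[0,0,0]},
  {"hand":0.4,"linear":[0,0,-0.02],"turn":[0,0,0]},
  {"hand":0.4,"linear":[0,0,-0.02],"turn":[0,0,0]},
  {"hand":0.4,"linear":[0,0,-0.015],"turn":[0,0,0]},
  {"hand":0.4,"linear":[0,0,-0.01],"turn":[0,0,0]},
  {"hand":0.4,"linear":[0,0,-0.005],"turn":[0,0,0]},
  {"hand":0.4,"linear":[0,0,0],"turn":[0,0,0]},
])

```text
time_s: 20.0
tool_pos: [622.2, 21.3, 549.6]
orientation: [-180.0, -0.4, -4.7]
ft_force: [0.1, 0.0, 0.3]
width: 50.9
```

```bash
python3 sn.py;python3 -c "
from ov import *
grab('wrist','w11.png'); f=grab('scene','s11.png');draw(f,[],(200,80,160,120),5,'s11o.png');f=grab('scene','s12.png');draw(f,[],(200,80,160,120),5,'s12o.png')
a=cv2.imread('pics/s11.png').astype(int);b=cv2.imread('pics/s12.png').astype(int);print(abs(a-b).max(),abs(a-b).mean())"
```

```text
20.0 [622.2  21.3 549.6] [-179.99   -0.36   -4.74] [0.1 0.  0.3] [ 0.08 -0.05  0.01] 50.9
20.05 [622.1  21.3 549.1] [-179.99   -0.33   -4.74] [-0.4  0.2  0.5] [ 0.03 -0.02 -0.04] 51.2
20.1 [622.1  21.3 547.9] [-179.99   -0.21   -4.74] [-0.6 -0.9  0.5] [0.01 0.05 0.  ] 51.0
62 2.9454786512586804
```

View pics/w11.png

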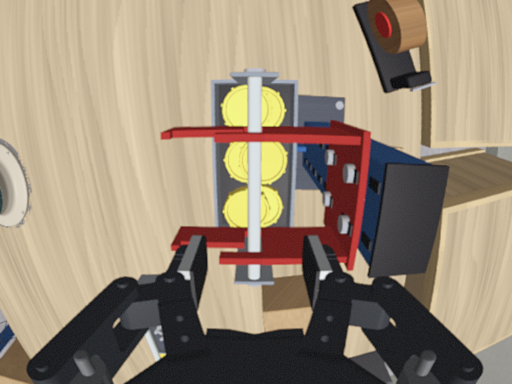

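View pics/s12o.png

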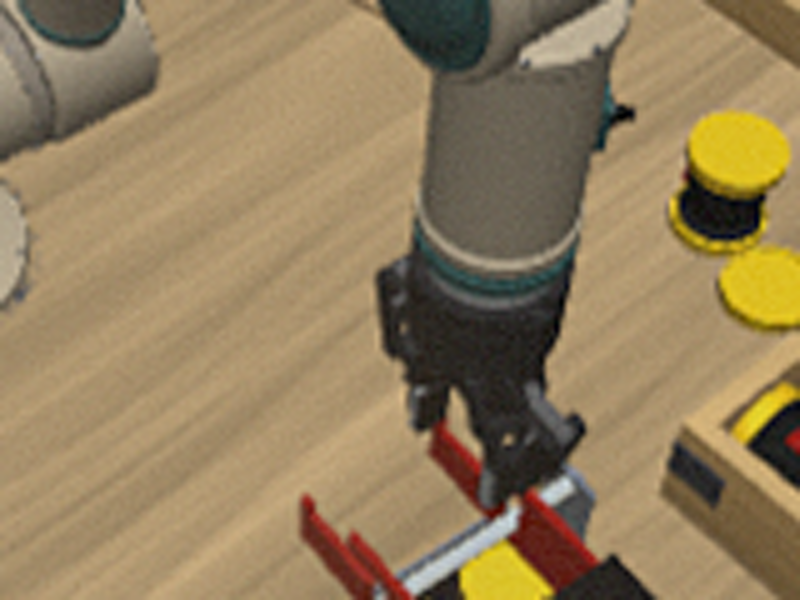

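Emit:
play_rows([
  {"hand":0.4,"linear":[0,0,-0.004],"turn":[0,0,0]},
  {"hand":0.4,"linear":[0,0,0],"turn":[0,0,0]},
  {"hand":0.4,"linear":[0,0,0],"turn":[0,0,0]},
  {"hand":0.4,"linear":[0,0,0],"turn":[0,0,0]},
  {"hand":0.4,"linear":[0,0,0],"turn":[0,0,0]},
  {"hand":0.4,"linear":[0,0,0],"turn":[0,0,0]},
])

```text
time_s: 20.75
tool_pos: [622.5, 21.2, 547.2]
orientation: [-180.0, 0.4, -4.7]
ft_force: [0.6, 1.1, -0.2]
width: 51.3
```

```bash
python3 sn.py;python3 -c "
from b import *
f=grab('wrist','w13.png')
draw(f,[((621.9,20.5,np.radians(-4.8)),[((a[0],a[1],a[2]+117),(b[0],b[1],b[2]+117)) for a,b in TOTE],(0,255,0)),((621.9,20.5,np.radians(-4.8)),stand(-8),(255,255,0))],(0,0,512,384),1.5,'w13o.png',pf)"
```

```text
20.75 [622.5  21.2 547.2] [-180.      0.35   -4.75] [ 0.6  1.1 -0.2] [-0.01  0.01  0.03] 51.3
20.8 [622.6  21.1 547.2] [-180.      0.35   -4.75] [-0.2  0.6 -0.8] [ 0.02 -0.03 -0.  ] 50.9
20.85 [622.5  21.2 547.3] [-180.      0.34   -4.74] [-0.5 -0.2  0.3] [-0.   -0.06  0.02] 51.3
```

View pics/w13o.png

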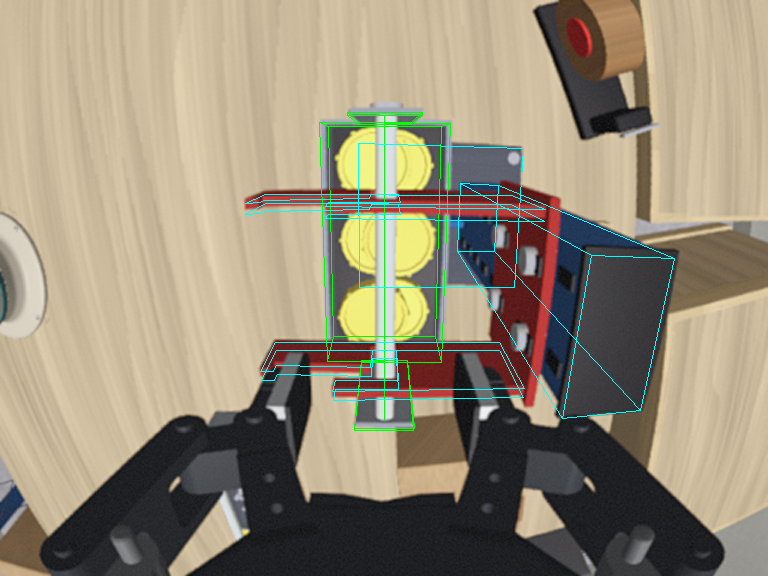

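The picture matches the model of a seated, upright tote: bar at about (385, 240) in the overlay, in the pockets. The gripper is clear, so I'm handing in.

```bash
python3 -c "
from h import *
print(manip.hand_in())"
```

```text
the job is handed in; nothing more can be done
None
```

The yellow-cap tote is hanging on the red bracket with its bar down in the rear seat. I tugged it, let go, and handed the job in at about 21 s; no verdict was given.

- **Finding the bracket:** By feel, the ledge, the web and the seat floor all came where the drawing says, with the bracket about 8 mm below nominal. The ledge-to-seat drop measured 24 mm, as given.
- **Tug:** I pulled down with about 8.5–9 N for just over 1 s, after a ramp of about 1 s, and the tote held. That is a little under a full kilogram, because the tote adds about 4 N of its own weight. I estimate the bracket carried at most about 13–13.5 N, under the 14.7 N limit. A side force of 3–4 N built up during the tug as the gripper leaned slightly.
- **Last checks:** After release the wrist force was about zero, with the gripper about 130 mm clear above. The last wrist picture shows the tote upright in both pockets, within a few millimetres of the model.
- **Disagreements:** The scene camera suggested the bracket was nearer nominal height than the wrist camera did; contact agreed with the wrist camera. I did not take a separate picture of the bolt tote and other items at the end, but the arm's path kept clear of them and no unexpected contact showed up in the force readings.

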